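Load a plaster bat into the carrying holder and latch it

TASK

First lay the flat plaster bat lengthwise on the sloping cradle, against its ledge, and let go of it there; then take it again by its upper end and lower it gently, on end and fully home, into the slot of the wooden holder (do not drop it in). Then flip the holder's dark keeper all the way over so that it lies level across the top of the bat, and leave the wooden rib, tape roll and plaster stopper where they are.

Things in the scene. Friction and masses are not known exactly. Their poses are not given: they have to be found in the camera images.
- bat: White plaster bat, a flat rectangular slab 58 (its x) x 140 (its y) x 13 (its z) mm, 0.14 kg, with two small grey discs on one face; both faces and both ends are equivalent. Origin at its centre. It starts lying flat on the table.
- cradle: Fixed wooden stand, base 90 x 150 x 12 mm; origin under the base's centre, z up. A plate 40 mm wide (x), 75 mm long slopes at 45 degrees, rising towards -y; at its foot (corner y = +45, z = 24 mm) a ledge 70 mm wide stands 14 mm out. A bat lying on it lengthwise against the ledge overhangs the plate's top by 65 mm, free on both faces.
- cradle_seat (a point): Where the bat's centre lies when it rests on the cradle against the ledge (70 mm up the slope, 6.5 mm off the plate). Its axes: x level across the slope, y down the slope, z out of the slope (45 degrees up).
- holder: Fixed wooden holder, base board 170 x 90 x 15 mm; origin under the base's centre, z up. Upright slot 62 mm long (x), 15 mm wide (y), floor at z = 15, open mouth at z = 110, walls 10 mm thick with rounded lips (radius 5). A bat standing home has its top end at z = 155 mm. Past the slot's +x end a forked post 22 x 28 mm at x = 52, 175 mm high, carries the keeper.
- slot_mouth (a point): Centre of the slot's mouth, 110 mm above the holder's underside.
- slot_home (a point): Where the bat's centre is when it stands home in the slot, 85 mm above the holder's underside.
- keeper (a joint): Hinge angle of the keeper, a dark wooden arm 14 mm wide, 8 mm thick, 55 mm long on the post. At 0 it leans 0.6 rad outwards (to holder +x) from upright; it swings over the top towards holder -x and lies level across the slot, 4 mm over a bat that is home, at 2.17 rad (end stop). Stiff: it stays where it is left.
- keeper_pivot (a point): The keeper's hinge: axis along holder y, 163 mm above the holder's underside.
- keeper_tip (a point): Free end of the keeper, 52 mm from the hinge; moves with it.
- wooden_rib: Flat brown wooden rib, rounded, 51 x 98 x 8 mm, lying on the table; origin at the centre of its underside. Bystander.
- tape_roll: Tan roll of tape lying flat, 88 mm across, 19 mm high; origin at the centre of its underside. Bystander.
- stopper: Round plaster stopper 50 mm across, 33 mm high; origin at the centre of its underside. Bystander.
Not all that is in view belongs to the job. What is shaped like the cradle but red is not meant.

How it is judged (in metres and radians):
On the way, in this order (a step that is already met when the one before it is completed fails the run):
1. the bat lies on the cradle against the ledge, let go (distance between bat and cradle_seat below 0.012 m and angle between the z axis of bat and the z axis of cradle_seat, either way round below 0.12 rad and angle between the y axis of bat and the y axis of cradle_seat, either way round below 0.15 rad and contact force between the fingers and bat below 0.1 N and linear speed of bat below 0.02 m/s), for 0.2 s.
2. the bat stands home in the holder's slot (horizontal distance between bat and slot_home below 0.004 m and z of bat in the frame of holder below 0.089 m and angle between the y axis of bat and the z axis of holder, either way round below 0.08 rad and angle between the z axis of bat and the y axis of holder, either way round below 0.15 rad), for 0.2 s.
At the end, for the whole second after the job is handed in: The bat stands on end in the slot, its centre within 4 mm sideways of the home point and no more than 4 mm above it, upright within 0.08 rad and its faces along the slot; the keeper is closed past 2.05 rad; all is at rest (all of step 2 and value of joint keeper above 2.05 rad and linear speed of bat below 0.02 m/s and velocity of joint keeper below 0.05 rad/s); the robot touches nothing.
It fails at once if the bat dropped in the slot (moving faster than 0.5 m/s inside it) (horizontal distance between bat and slot_home below 0.01 m and z of bat in the frame of holder below 0.172 m and linear speed of bat above 0.5 m/s).
It fails at once if the wooden rib moved more than 30 mm (distance of wooden_rib from where it was at the start of the episode above 0.03 m).
It fails at once if the tape roll moved more than 30 mm (distance of tape_roll from where it was at the start of the episode above 0.03 m).
It fails at once if the stopper moved more than 30 mm (distance of stopper from where it was at the start of the episode above 0.03 m).
It also fails if it takes over 71 s, if anything falls off the work surface, if the arm or the gripper's body presses on something with over 40 N, if the wrist force passes 120 N, or if a joint passes its speed limit or range.

ROBOT

A 6-joint arm with a two-finger parallel gripper is mounted at the origin on a cart in front of the work surface, level with it; the furniture and walls round the work are solid. World frame = base frame: x ahead of the robot, y to its left, z up, the work surface at z = 0. Lengths are in m, angles in degrees, forces in N, time in s.
With the tool pointing down it reaches from about 0.25 to 0.725 m from the base axis. Payload 9.7 kg.
Tool frame: the origin (TCP) lies on the centre line of the jaws, within the pads' length; the fingertips stand tip_extent ahead of it and the grasp point (between the pads) lies 3 mm ahead of it (tip_extent is the distance from the TCP to the fingertips, in m); z points along the fingers, y is the line along which they close (so a half turn about z gives the same grasp; the last joint's range is limited). The gripper opens to 85 mm and grips with 20 to 120 N. Pads are 22 mm wide; open, the fingers measure 114 mm over their backs; the gripper's body (76 mm by 85 mm) begins 54 mm behind the grasp point. The pads swing forward as they close: fully open they stand 13 mm farther back than shut.
Start: joints at [70.073, 4.979, 10.078, 95.1, 0, 90], TCP at [0.187, 0.517, 0.253] pointing down, gripper open.
Joint ranges: [-179.16, 179.16], [-48.56, 103.87], [-65.8, 70.77], [-126.05, 130.52], [-82.76, 87.17], [-180, 180]. Speed limits (degrees/s): [127.2, 127.2, 147.25, 180, 180, 180].

INTERFACE

Orientations are given as [roll, pitch, yaw] about the fixed x, y, z axes, in that order (R = Rz(yaw) Ry(pitch) Rx(roll)).
In Python, from workcell import * gives the robot as it stands.
- The arm moves only by the tool servo_tool, never from a script. Its argument "rows" is a list of rows, each an object with "offset": the shift along the tool's x, y, z as a fraction of full scale, a list of three; "yaw": the turn about the tool's z as a fraction of full scale; "claw": the closure, from 0 (fully open) to 1 (shut). A call has 1 to 12 rows; each row is the pose to reach, as a shift and turn from the pose commanded when the call began, along the tool's axes at that moment, turning the shorter way round; what a row does not reach only later rows make up. Full scale, the value 1, is 0.1 m for a shift and pi rad for a turn. A row lasts 1/8 s, in which the tool goes at most 62.5 mm and 10.7 degrees, less where a joint would pass 70% of its speed; a pose out of reach is approached as far as the arm can. A call with a number of a shift or a turn outside -1 to 1 is refused whole. A call with a gripper value outside its range is refused whole. The fingers move at their own pace and stop on an object; "squeeze" is the grip in N (left out, the last holds). Time passes only in rows, so rows that repeat a pose let the fingers close. It gives the time, the measured TCP pose, the force, the opening and the grip force at its end, in the units of the state.
- get_obs(): the state, without advancing time (a new reading comes with each control period).
- camera(name): name is "scene" or "side" or "wrist"; returns (picture, depth): 480x640x3 uint8, red, green, blue; 480x640 float32, m along the optical axis (not along the pixel's ray), 0 where there is no reading.
- camera_info(name): a dict with "fx", "fy", "cx", "cy" (pixels), "dist" ([k1, k2, p1, p2, k3] as OpenCV has them; the pictures are not rectified), "cam_to_world" (4x4, takes a point from camera to world coordinates); the wrist camera has in their place "hand_eye" (4x4, takes a point from camera to tool coordinates, whose origin is the TCP and whose axes are the flange's). Camera axes: x right, y up, looking along -z (the intrinsics and any distortion apply to the point x, -y, -z); pixel columns grow to the right and rows downward; lengths in m; the calibration is good to about 2 mm. A picture is of the moment at which its call begins: read the wrist's pose just before it. camera_info takes no time and is no camera call.
- job_done(): hands the job in; it is judged then, once.
The state is a dict: "time": time; "q": joint angles; "qd": joint speeds; "joint_efforts": joint torques, N m; "ee_pos": TCP position; "tcp_rot": TCP orientation; "wrist_force": force on the tool from outside, world axes, zero at the start; "torque": the same for the moment, N m; "opening": finger opening in m; "grasp_force": force on a finger pad.
Only numpy, scipy, OpenCV 4.12 (cv2) and the standard library are available. Lean on these libraries where they do the work, as an engineer would, in place of code of your own. Each camera call takes 0.05 s, during which the arm holds its last target. There are 200 camera calls.

## Working session

There is one attempt and no reset: what is moved stays moved. The work goes in short steps, Python scripts to look and compute and a tool call to move; the robot and the scene stay as the last step left them, time stands still between calls to the robot, and variables do not carry over. Pictures are saved under pics/ and viewed, at most 13 in all, crops included, and the job is handed in when it is done.

Besides the shell and the picture viewer there is one more tool, called as name([rows], argument=value, ...), one row to a line, values as JSON. servo_tool: Moves the arm, as the interface text tells. Its arguments: {"type":"object","properties":{"rows":{"type":"array"},"squeeze":{"type":"number"}},"required":["rows"]}

```bash
mkdir -p pics; ls
cat > h.py <<'E'
from workcell import *
import numpy as np, cv2
from scipy.spatial.transform import Rotation as R
def rays(name,uv,info=None):
    i=info or camera_info(name)
    K=np.array([[i['fx'],0,i['cx']],[0,i['fy'],i['cy']],[0,0,1.]])
    p=cv2.undistortPoints(np.array(uv,float).reshape(-1,1,2),K,np.array(i['dist'],float)).reshape(-1,2)
    return np.c_[p[:,0],-p[:,1],-np.ones(len(p))]
def T_of(name,obs=None):
    i=camera_info(name)
    if 'cam_to_world' in i: return np.array(i['cam_to_world'])
    o=obs; T=np.eye(4); T[:3,:3]=R.from_euler('xyz',o['tcp_rot'],degrees=True).as_matrix(); T[:3,3]=o['ee_pos']
    return T@np.array(i['hand_eye'])
def onplane(name,uv,z,obs=None):
    T=T_of(name,obs); d=rays(name,uv)@T[:3,:3].T
    return T[:3,3]+d*((z-T[2,3])/d[:,2])[:,None]
def cloud(name,depth,obs=None):
    v,u=np.mgrid[0:480,0:640]; T=T_of(name,obs)
    r=rays(name,np.c_[u.ravel(),v.ravel()])*depth.reshape(-1,1)
    return (r@T[:3,:3].T+T[:3,3]).reshape(480,640,3)
E
python3 - <<'E'
from h import *
o=get_obs(); print(o)
for n in('scene','side','wrist'):
    o=get_obs(); p,d=camera(n); cv2.imwrite(f'pics/{n}0.png',p[:,:,::-1]); np.savez(f'{n}0.npz',p=p,d=d)
    print(n,camera_info(n),(d>0).mean())
E
```

```text
pics
{'time': 0.0, 'q': array([7.00737192e+01, 5.01142753e+00, 1.00355587e+01, 9.50995596e+01,
       1.73023247e-03, 9.00008401e+01]), 'qd': array([ 0.0427315 ,  0.08764814,  0.00125254, -0.00853845,  0.13280553,
       -0.02094878]), 'joint_efforts': array([-5.11631370e-04, -5.20392752e+01,  4.64803147e+01,  1.63529674e-02,
       -6.57482474e-05, -6.38039893e-06]), 'ee_pos': array([0.18737258, 0.51689348, 0.2525898 ]), 'tcp_rot': array([-1.79924572e+02, -1.72912500e-03,  1.60072877e+02]), 'wrist_force': array([-0.00137726,  0.16686915,  0.16673566]), 'torque': array([-0.01644168, -0.07242586, -0.01005264]), 'grasp_force': 0.0, 'opening': 0.08570637998486308}
scene {'fx': 496.71927108085026, 'fy': 496.71927108085026, 'cx': 313.6321697741516, 'cy': 239.91410839609716, 'dist': array([-0.07973389,  0.        ,  0.        ,  0.        ,  0.        ]), 'cam_to_world': array([[ 0.49760854,  0.50962766, -0.70190127, -0.29604936],
       [-0.86721442,  0.30911368, -0.3903689 , -0.56771943],
       [ 0.0180245 ,  0.8029498 ,  0.59577406,  0.84826217],
       [ 0.        ,  0.        ,  0.  
[... 373 characters left out ...]
     [ 0.00278455,  0.89723848,  0.44153748,  0.89031121],
       [ 0.        ,  0.        ,  0.        ,  1.        ]])} 0.8390397135416666
wrist {'fx': 390.2737308405777, 'fy': 390.2737308405777, 'cx': 317.81618917547723, 'cy': 236.33197710498607, 'dist': array([-0.04194144,  0.        ,  0.        ,  0.        ,  0.        ]), 'hand_eye': array([[-3.49236017e-04,  9.46457524e-01,  3.22828179e-01,
         8.29126386e-02],
       [ 9.99999921e-01,  2.70073940e-04,  2.90007140e-04,
         1.32351418e-04],
       [ 1.87291961e-04,  3.22828255e-01, -9.46457544e-01,
        -1.19906769e-01],
       [ 0.00000000e+00,  0.00000000e+00,  0.00000000e+00,
         1.00000000e+00]])} 0.995849609375
```

View pics/scene0.png

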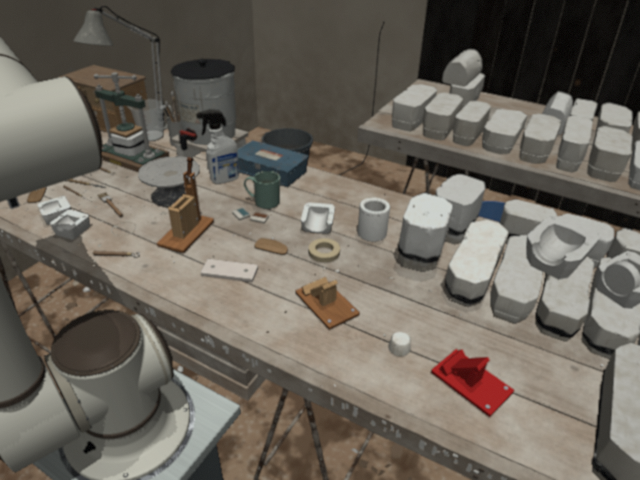

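View pics/side0.png

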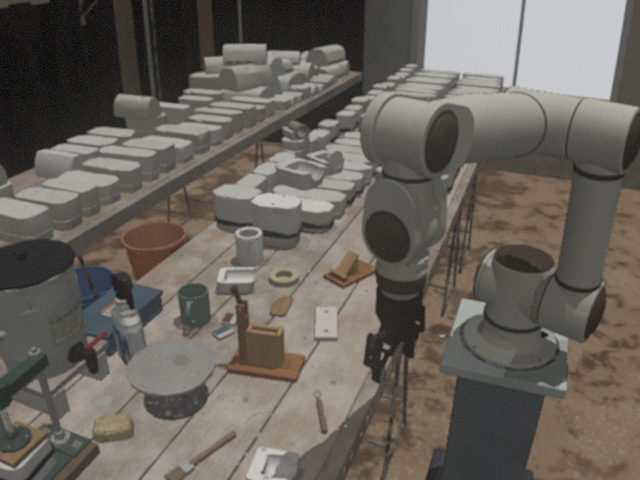

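The scene view shows the holder at (187,220), the white bat with its two discs at (229,270) and the rib at (270,246). The tape is at (323,250) and the stopper at (400,344). There are two cradle shapes: wooden at (327,303) and red at (473,380). The wooden one fits, since red is excluded. For the bat, the slab at (229,270) is the only flat one with two discs; the bits near (240,213) are too small.

Run:
```python
from h import *
s=np.load('scene0.npz'); p,d=s['p'],s['d']
cv2.imwrite('pics/crop.png',cv2.resize(p[160:340,150:370,::-1],None,fx=3.3,fy=3.3,interpolation=cv2.INTER_CUBIC))
for n in('scene','side'):
    s=np.load(n+'0.npz'); p,d=s['p'],s['d']; C=cloud(n,d)
    hsv=cv2.cvtColor(p,cv2.COLOR_RGB2HSV)
    def comp(m,seed,r=25):
        k,l,st,c=cv2.connectedComponentsWithStats(m.astype(np.uint8))
        ids,cn=np.unique(l[seed[1]-r:seed[1]+r,seed[0]-r:seed[0]+r],return_counts=True)
        j=[(c_,i) for i,c_ in zip(ids,cn) if i]; 
        return l==max(j)[1]
    pts={'scene':dict(bat=(229,270),hold=(187,238),crad=(327,303)),'side':dict(bat=(326,322),hold=(270,368),crad=(350,270))}[n]
    for k,v in pts.items():
        print(n,k,'hsv',hsv[v[1],v[0]],'xyz',C[v[1],v[0]].round(3))
    print('table z', [C[b,a].round(4) for a,b in ([(250,300),(380,300)] if n=='scene' else [(350,360),(300,340)])])
    # height map components: z>0.008 in workspace
    ok=(d>0)&(C[:,:,2]>0.005)&(C[:,:,2]<0.2)&(C[:,:,0]>.15)&(C[:,:,0]<.8)&(abs(C[:,:,1])<.6)
    k,l,st,c=cv2.connectedComponentsWithStats(ok.astype(np.uint8))
    for i in range(1,k):
        if st[i,4]>80:
            q=C[l==i]; print(n,st[i],'mean',np.median(q,0).round(3),'min',q.min(0).round(3),'max',q.max(0).round(3))
    sat=(hsv[:,:,1]>140)&(hsv[:,:,0]<20)
    cv2.imwrite(f'pics/mask_{n}.png',sat.astype(np.uint8)*255)
```

```text
scene bat hsv [ 16  22 193] xyz [0.459 0.102 0.014]
scene hold hsv [ 14 142 135] xyz [0.507 0.287 0.016]
scene crad hsv [ 16 110  90] xyz [ 0.479 -0.178  0.018]
table z [array([ 4.089e-01,  2.000e-04, -2.600e-03]), array([ 5.714e-01, -2.772e-01,  5.000e-04])]
scene [ 138  156   76   97 3992] mean [0.593 0.337 0.09 ] min [0.447 0.261 0.005] max [0.768 0.597 0.2  ]
scene [243 175  35  33 648] mean [0.77  0.201 0.052] min [0.752 0.172 0.005] max [0.8   0.285 0.095]
scene [301 204  33  29 575] mean [0.757 0.02  0.021] min [ 0.717 -0.04   0.005] max [0.8   0.075 0.045]
scene [357 205  28  36 722] mean [ 0.784 -0.147  0.056] min [ 0.772 -0.181  0.005] max [ 0.8   -0.102  0.103]
scene [ 398  204   51   67 2541] mean [ 0.727 -0.311  0.11 ] min [ 0.71  -0.361  0.005] max [ 0.8   -0.244  0.155]
scene [232 207  18  12 123] mean [0.698 0.242 0.01 ] min [0.672 0.213 0.005] max [0.723 0.277 0.015]
scene [250 212  19  11 127] mean [0.709 0.182 0.01 ] min [0.688 0.158 0.005] max [0.736 0.211 0.014]
scene [ 64 215  26  24 314] mean [0.37  0.586 0.028] min [0.335 0.573 0.005] max [0.421 0.6   0.043]
s
[... 1759 characters left out ...]
ide [184 283  29  45 791] mean [0.773 0.241 0.06 ] min [0.752 0.148 0.005] max [0.8  0.29 0.1 ]
side [269 296  24  21 330] mean [0.611 0.083 0.009] min [0.583 0.015 0.005] max [0.644 0.128 0.014]
side [314 307  25  35 724] mean [0.464 0.118 0.014] min [0.416 0.032 0.005] max [0.516 0.185 0.021]
side [ 126  338   93   83 5447] mean [0.662 0.519 0.097] min [0.578 0.358 0.005] max [0.773 0.598 0.105]
side [312 390  16  44 226] mean [0.355 0.435 0.012] min [0.325 0.36  0.005] max [0.402 0.482 0.018]
side [214 431  22  18 153] mean [0.508 0.576 0.013] min [0.495 0.551 0.005] max [0.527 0.599 0.019]
side [257 447  43  22 324] mean [0.369 0.595 0.04 ] min [0.336 0.548 0.006] max [0.423 0.6   0.046]
```

View pics/crop.png

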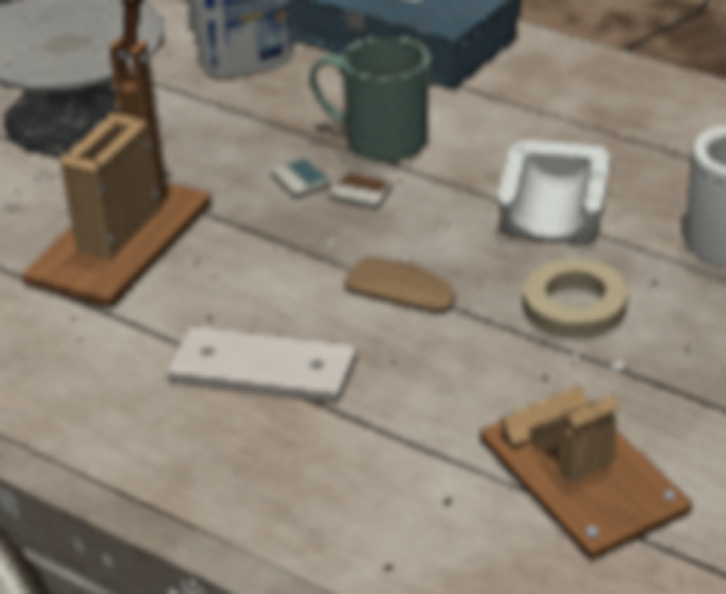

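The crop confirms the wooden cradle, with its wide ledge on the left (crop 545,415) and its plate at (590,440). It also shows the bat with two discs at (262,362) and the holder with its slot at (105,135) and dark keeper at (130,25). Next I fit poses from both views.

Run:
```python
from h import *
import workcell; print([n for n in dir(workcell) if not n.startswith('_')][:60]); print({n:getattr(workcell,n) for n in dir(workcell) if 'tip' in n.lower()})
def rect(P,t):
    (c,s,a)=cv2.minAreaRect((P[:,:2]*1000).astype(np.float32)); 
    if s[0]<s[1]: s=(s[1],s[0]); a+=90
    print(t,len(P),'c',np.round(c,1),'size',np.round(s,1),'long-axis deg',round(((a+90)%180)-90,1))
A=[]
for n in('scene','side'):
    s=np.load(n+'0.npz'); p,d=s['p'],s['d']; C=cloud(n,d); C[d==0]=9
    hsv=cv2.cvtColor(p,cv2.COLOR_RGB2HSV).astype(int)
    def sel(x0,x1,y0,y1,z0,z1): return (C[:,:,0]>x0)&(C[:,:,0]<x1)&(C[:,:,1]>y0)&(C[:,:,1]<y1)&(C[:,:,2]>z0)&(C[:,:,2]<z1)
    # bat: white colour mask, outline on top plane
    m=(sel(.39,.54,.0,.21,-.01,.03)&(hsv[:,:,2]>150)&(hsv[:,:,1]<45)).astype(np.uint8)
    m=cv2.morphologyEx(m,cv2.MORPH_OPEN,np.ones((3,3)))
    k=max(cv2.findContours(m,0,1)[0],key=cv2.contourArea).reshape(-1,2); rect(onplane(n,k,.013),n+' bat')
    # bases: saturated orange mask
    for nm,b,z in(('cradle',(.40,.57,-.27,-.07,.005,.02),.012),('holder',(.42,.66,.22,.42,.006,.023),.015)):
        m=(sel(*b)).astype(np.uint8); m=cv2.morphologyEx(m,cv2.MORPH_OPEN,np.ones((2,2)))
        k=max(cv2.findContours(m,0,1)[0],key=cv2.contourArea).reshape(-1,2); P=onplane(n,k,z); rect(P,n+' '+nm)
    q=C[sel(.45,.65,.24,.40,.100,.118)]; rect(q,n+' slot rim'); print('  z',np.percentile(q[:,2],[5,50,95]).round(3))
    q=C[sel(.45,.66,.24,.44,.13,.23)]; print(n,'post/keeper',q.mean(0).round(3),q.min(0).round(3),q.max(0).round(3))
    q=C[sel(.40,.57,-.27,-.07,.03,.1)]; print(n,'plate',len(q),q.mean(0).round(3),q.min(0).round(3),q.max(0).round(3)); 
    if len(q)>50:
        c=q-q.mean(0); print('  normal',np.linalg.svd(c)[2][2].round(2))
```

```text
['PlanningError', 'camera', 'camera_info', 'get_obs', 'job_done', 'tip_extent']
{'tip_extent': 0.022}
scene bat 214 c [453.8 116.7] size [163.1 149.8] long-axis deg 89.8
scene cradle 162 c [ 485.4 -174.3] size [154.9  92.8] long-axis deg 63.1
scene holder 141 c [532.2 309.3] size [178.6  96.8] long-axis deg 7.8
scene slot rim 279 c [548.3 319.8] size [110.4  37.9] long-axis deg 8.2
  z [0.101 0.107 0.115]
scene post/keeper [0.59  0.327 0.167] [0.574 0.309 0.13 ] [0.611 0.344 0.218]
scene plate 382 [ 0.489 -0.163  0.05 ] [ 0.466 -0.189  0.03 ] [ 0.545 -0.104  0.078]
  normal [0.15 0.39 0.91]
side bat 110 c [470.2  92.8] size [165.6  60.6] long-axis deg -70.2
side cradle 138 c [ 485.1 -156.5] size [159.3  99.4] long-axis deg 63.0
side holder 205 c [532.9 329.5] size [172.3 102.4] long-axis deg 9.2
side slot rim 519 c [548.3 325.8] size [103.6  39.9] long-axis deg 9.8
  z [0.101 0.109 0.115]
side post/keeper [0.59  0.336 0.169] [0.576 0.315 0.13 ] [0.612 0.348 0.218]
side plate 349 [ 0.496 -0.148  0.05 ] [ 0.468 -0.187  0.03 ] [ 0.546 -0.098  0.081]
  normal [-0.07 -0.57 -0.82]
```

Rough poses from the two views agree within about 15 mm:

| Thing | Centre (m) | Direction |
|---|---|---|
| bat | (.463, .108) | long axis about -69° |
| cradle | (.485, -.165) | long axis about 63° |
| holder | (.533, .319) | x axis about 9° |

I'll move the wrist camera over the bat.

servo_tool([
  {"offset": [-0.5, -0.36, 0], "yaw": 0, "claw": 0},
  {"offset": [-1, -0.73, 0], "yaw": 0, "claw": 0},
])

```text
time: 0.4
ee_pos: [0.2569, 0.4133, 0.2526]
tcp_rot: [-179.9, -0.0, 160.2]
wrist_force: [0.8, 0.1, -0.3]
opening: 0.0853
grasp_force: 0.0
```

servo_tool([
  {"offset": [-0.5, -0.36, 0], "yaw": 0, "claw": 0},
  {"offset": [-1, -0.73, 0], "yaw": 0, "claw": 0},
])

```text
time: 0.65
ee_pos: [0.3263, 0.3099, 0.2531]
tcp_rot: [180.0, 0.0, 160.1]
wrist_force: [1.0, 1.3, -0.5]
opening: 0.0851
grasp_force: 0.0
```

servo_tool([
  {"offset": [-0.5, -0.36, 0], "yaw": 0, "claw": 0},
  {"offset": [-1, -0.73, 0], "yaw": 0, "claw": 0},
])

```text
time: 0.9
ee_pos: [0.3955, 0.2071, 0.2532]
tcp_rot: [180.0, 0.0, 160.1]
wrist_force: [-0.5, 0.6, -0.3]
opening: 0.0856
grasp_force: 0.0
```

servo_tool([
  {"offset": [-0.5, -0.36, 0], "yaw": 0.136, "claw": 0},
  {"offset": [-1, -0.73, 0], "yaw": 0.272, "claw": 0},
  {"offset": [-1, -0.73, 0], "yaw": 0.272, "claw": 0},
  {"offset": [-1, -0.73, 0], "yaw": 0.272, "claw": 0},
  {"offset": [-1, -0.73, 0], "yaw": 0.272, "claw": 0},
  {"offset": [-1, -0.73, 0], "yaw": 0.272, "claw": 0},
])

```text
time: 1.65
ee_pos: [0.4639, 0.1061, 0.2531]
tcp_rot: [-180.0, -0.0, 111.2]
wrist_force: [-0.2, 0.0, -0.5]
opening: 0.0854
grasp_force: 0.0
```

Run:
```python
from h import *
o=get_obs(); p,d=camera('wrist'); np.savez('w1.npz',p=p,d=d); C=cloud('wrist',d,o)
print(o['q'].round(1))
hsv=cv2.cvtColor(p,cv2.COLOR_RGB2HSV).astype(int)
m=((d>0)&(C[:,:,2]>.008)&(C[:,:,2]<.02)&(np.hypot(C[:,:,0]-.463,C[:,:,1]-.108)<.1)).astype(np.uint8)
m2=((hsv[:,:,2]>150)&(hsv[:,:,1]<40)).astype(np.uint8)*m
for mm in(m,m2):
    k=max(cv2.findContours(mm,0,1)[0],key=cv2.contourArea).reshape(-1,2); P=onplane('wrist',k,.013,o)
    c,s,a=cv2.minAreaRect((P[:,:2]*1000).astype(np.float32)); print(np.round(c,1),np.round(s,1),round(a,1))
print('z bat',np.median(C[m>0][:,2]))
cv2.imwrite('pics/w1.png',p[:,:,::-1])
```

```text
[12.9 -5.1 -0.  95.1  0.  81.7]
[465.  109.2] [ 57.7 139. ] 20.5
[465.4 108.5] [ 57.1 137.1] 20.9
z bat 0.012290480637331291
```

View pics/w1.png

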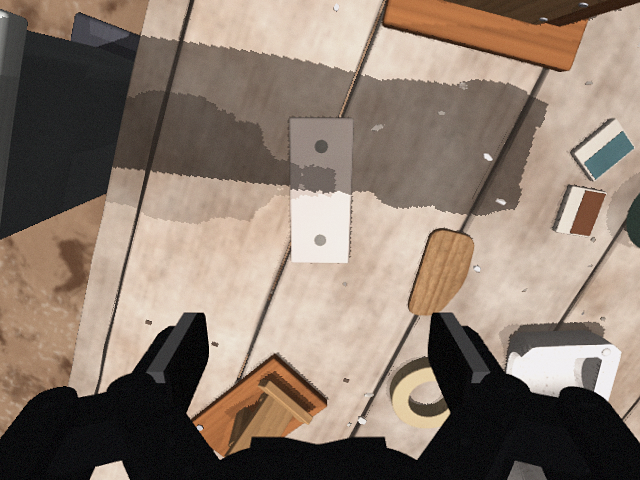

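The wrist view shows the bat at (321,190), upright in the picture, with the cradle ledge on its upper right (285,400), so cradle +y is at about +63°. The bat measures (.465, .109) at 110.5°, and its 57.7 x 139 mm matches the given size. I'll look at the cradle from above before grasping.

servo_tool([
  {"offset": [-0.44, -0.13, 0], "yaw": 0, "claw": 0},
  {"offset": [-0.87, -0.26, 0], "yaw": 0, "claw": 0},
])

```text
time: 1.95
ee_pos: [0.471, 0.0151, 0.2532]
tcp_rot: [-180.0, 0.0, 111.4]
wrist_force: [-0.2, 0.7, -0.3]
opening: 0.0854
grasp_force: 0.0
```

servo_tool([
  {"offset": [-0.44, -0.13, 0], "yaw": 0, "claw": 0},
  {"offset": [-0.87, -0.26, 0], "yaw": 0, "claw": 0},
])

```text
time: 2.2
ee_pos: [0.4781, -0.0762, 0.2533]
tcp_rot: [180.0, 0.0, 111.3]
wrist_force: [1.2, 0.4, 0.6]
opening: 0.0856
grasp_force: 0.0
```

servo_tool([
  {"offset": [-0.44, -0.13, 0], "yaw": 0.267, "claw": 0},
  {"offset": [-0.87, -0.26, 0], "yaw": 0.267, "claw": 0},
  {"offset": [-0.87, -0.26, 0], "yaw": 0.267, "claw": 0},
  {"offset": [-0.87, -0.26, 0], "yaw": 0.267, "claw": 0},
  {"offset": [-0.87, -0.26, 0], "yaw": 0.267, "claw": 0},
  {"offset": [-0.87, -0.26, 0], "yaw": 0.267, "claw": 0},
])

```text
time: 2.95
ee_pos: [0.4852, -0.1653, 0.2532]
tcp_rot: [-180.0, 0.0, 63.2]
wrist_force: [0.2, 0.3, -0.6]
opening: 0.0854
grasp_force: 0.0
```

Run:
```python
from h import *
o=get_obs(); p,d=camera('wrist'); np.savez('w2.npz',p=p,d=d); C=cloud('wrist',d,o)
print(o['ee_pos'],o['tcp_rot'])
m=((d>0)&(C[:,:,2]>.005)&(C[:,:,2]<.1)&(np.hypot(C[:,:,0]-.485,C[:,:,1]+.165)<.11)).astype(np.uint8)
m=cv2.morphologyEx(m,cv2.MORPH_OPEN,np.ones((3,3)))
b=m*(C[:,:,2]<.02)
P=C[b>0]; c,s,a=cv2.minAreaRect((P[:,:2]*1000).astype(np.float32)); print('base',np.round(c,1),np.round(s,1),round(a,1),'z',np.median(P[:,2]))
yaw=np.deg2rad(a if s[0]>s[1] else a+90); 
if np.sin(yaw)<0: yaw+=np.pi
print('yaw',np.rad2deg(yaw))
ex=np.array([np.sin(yaw),-np.cos(yaw)]);ey=np.array([np.cos(yaw),np.sin(yaw)])
q=C[(m>0)&(C[:,:,2]>.03)]; L=np.c_[(q[:,:2]-np.array(c)/1000)@ex,(q[:,:2]-np.array(c)/1000)@ey,q[:,2]]*1000
for z0 in range(25,85,6):
    w=L[(L[:,2]>=z0)&(L[:,2]<z0+6)]
    if len(w): print(z0,len(w),'x',np.percentile(w[:,0],[2,98]).round(1),'y',np.percentile(w[:,1],[2,50,98]).round(1))
cv2.imwrite('pics/w2.png',p[:,:,::-1])
```

```text
[ 0.48523149 -0.16527937  0.25319342] [-1.79990784e+02  4.83900276e-05  6.32118529e+01]
base [ 490.7 -168.1] [149.9  90.5] 63.4 z 0.011328447174161788
yaw 63.423141479492195
25 238 x [-33.   33.3] y [36.  52.1 58.8]
31 797 x [-31.9  31.9] y [30.7 52.9 57.3]
37 367 x [-19.3  19.1] y [24.  27.8 31. ]
43 393 x [-19.2  18.9] y [18.3 21.9 25.8]
49 416 x [-19.1  19.1] y [12.2 15.7 19.4]
55 417 x [-19.  19.] y [ 5.8  9.7 13.1]
61 434 x [-19.1  18.8] y [0.5 3.9 7.6]
67 573 x [-18.7  18.9] y [-14.5  -3.    1.5]
73 399 x [-18.7  19. ] y [-11.9  -7.9  -4.3]
```

View pics/w2.png

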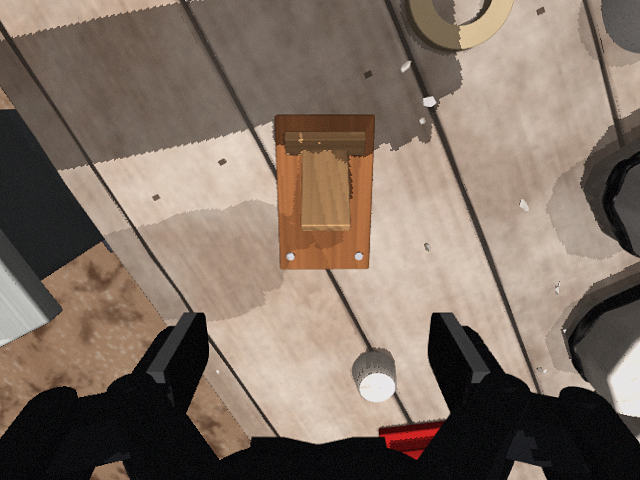

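The cradle is now precise: origin (.4907, -.1681), +y at 63.4°, base 149.9 x 90.5 mm and plate 38 mm wide, consistent with the spec. In the picture its ledge is at (325,142) and the plate top at (325,228). Going back to grasp the bat 15 mm off centre towards its +tool-x end.

servo_tool([
  {"offset": [0.41, -0.255, 0], "yaw": 0, "claw": 0},
  {"offset": [0.82, -0.51, 0], "yaw": 0, "claw": 0},
])

```text
time: 3.25
ee_pos: [0.4767, -0.0683, 0.2531]
tcp_rot: [-180.0, -0.0, 63.2]
wrist_force: [0.3, -0.7, -1.0]
opening: 0.0851
grasp_force: 0.0
```

servo_tool([
  {"offset": [0.41, -0.255, 0], "yaw": 0, "claw": 0},
  {"offset": [0.82, -0.51, 0], "yaw": 0, "claw": 0},
])

```text
time: 3.5
ee_pos: [0.4683, 0.0286, 0.2534]
tcp_rot: [180.0, -0.0, 63.2]
wrist_force: [0.6, -0.0, -0.2]
opening: 0.0853
grasp_force: 0.0
```

servo_tool([
  {"offset": [0.41, -0.255, 0], "yaw": -0.263, "claw": 0},
  {"offset": [0.82, -0.51, 0], "yaw": -0.263, "claw": 0},
  {"offset": [0.82, -0.51, 0], "yaw": -0.263, "claw": 0},
  {"offset": [0.82, -0.51, 0], "yaw": -0.263, "claw": 0},
  {"offset": [0.82, -0.51, 0], "yaw": -0.263, "claw": 0},
  {"offset": [0.82, -0.51, 0], "yaw": -0.263, "claw": 0},
])

```text
time: 4.25
ee_pos: [0.4603, 0.1234, 0.2533]
tcp_rot: [180.0, 0.0, 110.5]
wrist_force: [-0.6, 0.1, 0.0]
opening: 0.0854
grasp_force: 0.0
```

servo_tool([
  {"offset": [0, 0, 0.5], "yaw": 0, "claw": 0},
  {"offset": [0, 0, 1], "yaw": 0, "claw": 0},
  {"offset": [0, 0, 1], "yaw": 0, "claw": 0},
])

```text
time: 4.62
ee_pos: [0.4583, 0.1227, 0.1502]
tcp_rot: [-179.6, -0.0, 110.4]
wrist_force: [-0.3, 0.2, 0.7]
opening: 0.0852
grasp_force: 0.0
```

Run:
```python
from h import *
o=get_obs(); print(o['ee_pos'],o['tcp_rot'],o['wrist_force'])
t=np.deg2rad(o['tcp_rot'][2]); X=np.array([np.cos(t),np.sin(t)]);Y=np.array([np.sin(t),-np.cos(t)])
g=np.array([.4652,.109])+.015*np.array([np.cos(np.deg2rad(110.6)),np.sin(np.deg2rad(110.6))])
print((g-o['ee_pos'][:2])@X,(g-o['ee_pos'][:2])@Y, o['ee_pos'][2]-.020)
```

```text
[0.45827645 0.12272829 0.15016503] [-1.79635149e+02 -3.47885275e-02  1.10376811e+02] [-0.31471453  0.1841165   0.68675531]
-0.0002800584979038351 0.0016517727223772749 0.13016503205112812
```

servo_tool([
  {"offset": [0, 0.01, 0.5], "yaw": 0, "claw": 0},
  {"offset": [0, 0.01, 0.9], "yaw": 0, "claw": 0},
  {"offset": [0, 0.01, 0.9], "yaw": 0, "claw": 0},
])

```text
time: 5.0
ee_pos: [0.4607, 0.1235, 0.0632]
tcp_rot: [-179.9, -0.0, 110.4]
wrist_force: [-0.7, -0.3, 1.0]
opening: 0.0854
grasp_force: 0.0
```

servo_tool([
  {"offset": [0, 0, 0.2], "yaw": 0, "claw": 0},
  {"offset": [0, 0, 0.4], "yaw": 0, "claw": 0},
  {"offset": [0, 0, 0.4], "yaw": 0, "claw": 0.2},
  {"offset": [0, 0, 0.4], "yaw": 0, "claw": 0.6},
  {"offset": [0, 0, 0.4], "yaw": 0, "claw": 1},
  {"offset": [0, 0, 0.4], "yaw": 0, "claw": 1},
  {"offset": [0, 0, 0.4], "yaw": 0, "claw": 1},
  {"offset": [0, 0, 0.4], "yaw": 0, "claw": 1},
], squeeze=25)

```text
time: 6.0
ee_pos: [0.4625, 0.1239, 0.0261]
tcp_rot: [179.8, 0.0, 110.4]
wrist_force: [-2.2, -0.3, 6.4]
opening: 0.0569
grasp_force: 26.1
```

servo_tool([
  {"offset": [0, 0, -0.3], "yaw": 0, "claw": 1},
  {"offset": [0, 0, -0.7], "yaw": 0, "claw": 1},
  {"offset": [0, 0, -1], "yaw": 0, "claw": 1},
  {"offset": [0, 0, -1], "yaw": 0, "claw": 1},
])

```text
time: 6.5
ee_pos: [0.4629, 0.1241, 0.1271]
tcp_rot: [179.7, 0.0, 110.4]
wrist_force: [0.2, -0.8, -1.6]
opening: 0.057
grasp_force: 28.4
```

servo_tool([
  {"offset": [-0.3, -0.08, -0.1], "yaw": 0, "claw": 1},
  {"offset": [-0.6, -0.15, -0.1], "yaw": 0, "claw": 1},
  {"offset": [-0.92, -0.225, -0.1], "yaw": 0, "claw": 1},
])

```text
time: 6.88
ee_pos: [0.472, 0.0287, 0.1328]
tcp_rot: [-180.0, -0.0, 110.4]
wrist_force: [-0.1, 0.9, -1.9]
opening: 0.0569
grasp_force: 28.4
```

servo_tool([
  {"offset": [-0.3, -0.08, -0.1], "yaw": 0, "claw": 1},
  {"offset": [-0.6, -0.15, -0.1], "yaw": 0, "claw": 1},
  {"offset": [-0.92, -0.225, -0.1], "yaw": 0, "claw": 1},
])

```text
time: 7.25
ee_pos: [0.483, -0.0655, 0.1428]
tcp_rot: [-180.0, -0.0, 110.4]
wrist_force: [0.2, 0.3, -2.6]
opening: 0.0568
grasp_force: 28.4
```

servo_tool([
  {"offset": [-0.3, -0.08, -0.1], "yaw": 0.05, "claw": 1},
  {"offset": [-0.6, -0.15, -0.1], "yaw": 0.1, "claw": 1},
  {"offset": [-0.92, -0.225, -0.1], "yaw": 0.15, "claw": 1},
  {"offset": [-0.92, -0.225, -0.1], "yaw": 0.2, "claw": 1},
  {"offset": [-0.92, -0.225, -0.1], "yaw": 0.261, "claw": 1},
  {"offset": [-0.92, -0.225, -0.1], "yaw": 0.261, "claw": 1},
  {"offset": [-0.92, -0.225, -0.1], "yaw": 0.261, "claw": 1},
])

```text
time: 8.12
ee_pos: [0.4941, -0.1585, 0.153]
tcp_rot: [-180.0, 0.0, 63.6]
wrist_force: [0.3, -1.0, -1.9]
opening: 0.057
grasp_force: 28.4
```

```bash
cat > loc.py <<'E'
from h import *
O=np.array([.4907,-.1681]); A=np.deg2rad(63.4); ex=np.array([np.sin(A),-np.cos(A)]); ey=np.array([np.cos(A),np.sin(A)])
def cr(P):
    P=np.atleast_2d(P); return np.c_[(P[:,:2]-O)@ex,(P[:,:2]-O)@ey,P[:,2]]*1000
E
python3 - <<'E'
from loc import *
o=get_obs(); print('tcp in cradle mm',cr(o['ee_pos']).round(1),o['tcp_rot'].round(1),o['opening'],o['wrist_force'])
p,d=camera('wrist'); C=cloud('wrist',d,o); L=cr(C.reshape(-1,3)); ok=(d.ravel()>0)&(L[:,2]>95)&(L[:,2]<200)&(abs(L[:,0])<60)&(abs(L[:,1])<110)
hsv=cv2.cvtColor(p,cv2.COLOR_RGB2HSV).reshape(-1,3); ok&=(hsv[:,2]>110)&(hsv[:,1]<60)
w=L[ok]; print(len(w),np.percentile(w,[1,50,99],axis=0).round(1)); 
if len(w)>100: print('slope dz/dy',np.polyfit(w[:,1],w[:,2],1))
a=cv2.resize(p,(400,300)); b=cv2.resize(camera('side')[0][200:360,220:433],(400,300)); cv2.imwrite('pics/w3.png',np.hstack([a,b])[:,:,::-1])
E
```

```text
tcp in cradle mm [[ -1.3  10.1 153. ]] [-180.     0.    63.6] 0.057004298774724585 [ 0.26605299 -1.03204086 -1.92123131]
35147 [[-29.  -46.2 137.6]
 [ -1.   18.1 139.1]
 [ 27.1  63.8 140.6]]
slope dz/dy [4.32725498e-03 1.39086765e+02]
```

View pics/w3.png

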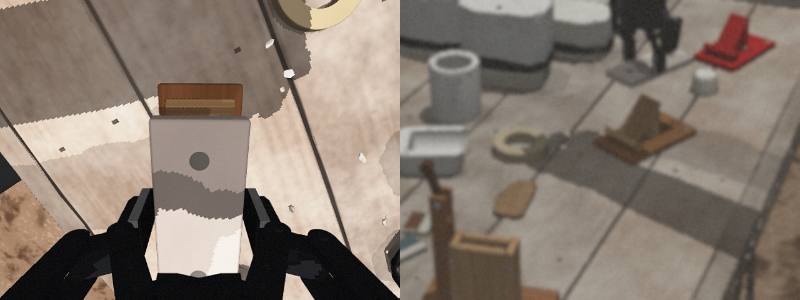

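The bat is level in the jaws at (200,195), with its end 54 mm ahead of the grip and over the ledge. I'll lower it onto the plate's top edge so that it swings to the slope.

servo_tool([
  {"offset": [0, 0.013, 0.25], "yaw": 0, "claw": 1},
  {"offset": [0, 0.013, 0.45], "yaw": 0, "claw": 1},
  {"offset": [0, 0.013, 0.48], "yaw": 0, "claw": 1},
  {"offset": [0, 0.013, 0.51], "yaw": 0, "claw": 1},
  {"offset": [0, 0.013, 0.54], "yaw": 0, "claw": 1},
  {"offset": [0, 0.013, 0.54], "yaw": 0, "claw": 1},
], squeeze=20)

```text
time: 8.98
ee_pos: [0.4959, -0.1588, 0.1014]
tcp_rot: [179.9, -0.1, 63.5]
wrist_force: [-4.0, 5.7, 9.3]
opening: 0.0569
grasp_force: 30.3
```

```bash
cat > look.py <<'E'
from loc import *
def look():
    o=get_obs(); print('tcp',cr(o['ee_pos']).round(1),o['tcp_rot'].round(1),round(o['opening'],4),o['wrist_force'].round(1))
    p,d=camera('wrist'); C=cloud('wrist',d,o); L=cr(C.reshape(-1,3)); ok=(d.ravel()>0)&(L[:,2]>30)&(L[:,2]<200)&(abs(L[:,0])<40)&(abs(L[:,1])<110)
    hsv=cv2.cvtColor(p,cv2.COLOR_RGB2HSV).reshape(-1,3); ok&=(hsv[:,2]>110)&(hsv[:,1]<60)
    w=L[ok]; print(len(w),np.percentile(w,[1,50,99],axis=0).round(1))
    if len(w)>100: f=np.polyfit(w[:,1],w[:,2],1); print('slope deg',np.rad2deg(np.arctan(f[0])).round(1),'y+z',np.median(w[:,1]+w[:,2]).round(1))
    return p,d,L
if __name__=='__main__': look()
E
python3 look.py
```

```text
tcp [[  0.4  10.7 101.4]] [ 1.799e+02 -1.000e-01  6.350e+01] 0.0569 [-4.   5.7  9.3]
35532 [[-27.2 -41.9  84. ]
 [  0.7  18.3  87.5]
 [ 28.7  64.3  91.3]]
slope deg -3.1 y+z 105.9
```

servo_tool([
  {"offset": [0, 0, 0.02], "yaw": 0, "claw": 1},
  {"offset": [0, 0, 0.04], "yaw": 0, "claw": 1},
  {"offset": [0, 0, 0.06], "yaw": 0, "claw": 1},
  {"offset": [0, 0, 0.06], "yaw": 0, "claw": 1},
])

```text
time: 9.52
ee_pos: [0.4964, -0.1582, 0.0962]
tcp_rot: [179.8, -0.2, 63.5]
wrist_force: [-3.5, 10.3, 13.7]
opening: 0.0572
grasp_force: 35.8
```

```bash
python3 look.py
```

```text
tcp [[ 0.7 11.4 96.2]] [179.8  -0.2  63.5] 0.0572 [-3.5 10.3 13.7]
36110 [[-27.  -32.1  72.1]
 [  0.9  18.2  83.2]
 [ 28.9  64.2  94.8]]
slope deg -12.6 y+z 101.3
```

servo_tool([
  {"offset": [0, 0, 0.02], "yaw": 0, "claw": 1},
  {"offset": [0, 0, 0.04], "yaw": 0, "claw": 1},
  {"offset": [0, 0, 0.06], "yaw": 0, "claw": 1},
  {"offset": [0, 0, 0.06], "yaw": 0, "claw": 1},
])

```text
time: 10.07
ee_pos: [0.4965, -0.1579, 0.0905]
tcp_rot: [179.8, -0.2, 63.5]
wrist_force: [-2.9, 12.0, 15.0]
opening: 0.0571
grasp_force: 41.4
```

```bash
python3 look.py
```

```text
tcp [[ 0.6 11.7 90.5]] [179.8  -0.2  63.5] 0.0571 [-2.9 12.  15. ]
36179 [[-27.1 -24.1  59.2]
 [  0.9  17.2  79. ]
 [ 28.9  62.2  97.1]]
slope deg -23.2 y+z 96.2
```

servo_tool([
  {"offset": [0, 0, 0.02], "yaw": 0, "claw": 1},
  {"offset": [0, 0, 0.04], "yaw": 0, "claw": 1},
  {"offset": [0, 0, 0.06], "yaw": 0, "claw": 1},
  {"offset": [0, 0, 0.06], "yaw": 0, "claw": 1},
])

```text
time: 10.62
ee_pos: [0.4965, -0.1579, 0.0848]
tcp_rot: [179.8, -0.2, 63.5]
wrist_force: [-5.3, 13.1, 19.5]
opening: 0.0571
grasp_force: 46.7
```

```bash
python3 look.py
```

```text
tcp [[ 0.7 11.7 84.8]] [179.8  -0.2  63.5] 0.0571 [-5.3 13.1 19.5]
35357 [[-27.  -17.5  46.9]
 [  1.   15.5  75.5]
 [ 28.9  57.6  98. ]]
slope deg -33.8 y+z 90.9
```

servo_tool([
  {"offset": [0, 0, 0.02], "yaw": 0, "claw": 1},
  {"offset": [0, 0, 0.04], "yaw": 0, "claw": 1},
  {"offset": [0, 0, 0.05], "yaw": 0, "claw": 1},
  {"offset": [0, 0, 0.05], "yaw": 0, "claw": 1},
])

```text
time: 11.18
ee_pos: [0.4972, -0.1581, 0.0805]
tcp_rot: [179.7, -0.2, 63.5]
wrist_force: [-3.8, 12.8, 22.7]
opening: 0.0569
grasp_force: 51.0
```

```bash
python3 look.py
```

```text
tcp [[ 1.3 11.9 80.5]] [179.7  -0.2  63.5] 0.0569 [-3.8 12.8 22.7]
34336 [[-26.2 -13.1  38.3]
 [  1.6  14.5  73.1]
 [ 29.5  53.3  97.8]]
slope deg -41.5 y+z 87.5
```

servo_tool([
  {"offset": [0, -0.01, 0], "yaw": 0, "claw": 0.3},
  {"offset": [0, -0.01, 0], "yaw": 0, "claw": 0.2},
  {"offset": [0, -0.01, 0], "yaw": 0, "claw": 0.1},
  {"offset": [0, -0.01, 0], "yaw": 0, "claw": 0.1},
  {"offset": [0, -0.01, 0], "yaw": 0, "claw": 0.1},
  {"offset": [0, -0.01, 0], "yaw": 0, "claw": 0.1},
])

```text
time: 11.98
ee_pos: [0.4944, -0.1588, 0.0762]
tcp_rot: [-180.0, 0.0, 63.4]
wrist_force: [0.6, -0.3, -0.2]
opening: 0.0767
grasp_force: 0.0
```

```bash
python3 look.py
```

```text
tcp [[-0.8 10.  76.2]] [-180.     0.    63.4] 0.0767 [ 0.6 -0.3 -0.2]
36749 [[-26.6 -12.5  38.2]
 [  1.5  15.6  72.6]
 [ 29.5  55.   97.3]]
slope deg -41.0 y+z 88.2
```

servo_tool([
  {"offset": [0, 0, -0.3], "yaw": 0, "claw": 0},
  {"offset": [0, 0, -0.7], "yaw": 0, "claw": 0},
  {"offset": [0, 0, -1], "yaw": 0, "claw": 0},
  {"offset": [0, 0, -1], "yaw": 0, "claw": 0},
])

```text
time: 12.52
ee_pos: [0.4955, -0.1591, 0.1788]
tcp_rot: [179.8, -0.0, 63.4]
wrist_force: [0.7, 0.3, -0.4]
opening: 0.0855
grasp_force: 0.0
```

```bash
cat > look2.py <<'E'
from look import *
o=get_obs(); p,d=camera('wrist'); L=cr(cloud('wrist',d,o).reshape(-1,3)).reshape(480,640,3)
hsv=cv2.cvtColor(p,cv2.COLOR_RGB2HSV)
m=((d>0)&(L[:,:,2]>28)&(L[:,:,2]<150)&(abs(L[:,:,0])<45)&(abs(L[:,:,1])<70)&(abs(L[:,:,1]+L[:,:,2]-87)<8)&(hsv[:,:,1]<60)).astype(np.uint8)
m=cv2.erode(cv2.morphologyEx(m,cv2.MORPH_OPEN,np.ones((5,5))),np.ones((3,3)))
w=L[m>0]; c=w.mean(0); v=np.linalg.svd(w-c,full_matrices=False)[2]
n=v[2]*np.sign(v[2][2]); print('centre top',c.round(1),'n',n.round(3),'tilt from 45',np.rad2deg(np.arctan2(n[1],n[2])-np.pi/4).round(2),'long',v[0].round(3))
s=(w[:,2]-w[:,1])/2**.5; print('slope coord range',np.percentile(s,[.5,99.5]).round(1),'x',np.percentile(w[:,0],[.5,99.5]).round(1),'n-dist',np.median((w[:,1]+w[:,2])/2**.5).round(1),'expect 61.8; slope expect -14.8..125.2')
cv2.imwrite('pics/w4.png',cv2.resize(np.hstack([p,cv2.cvtColor(m*255,cv2.COLOR_GRAY2RGB)]),(800,300))[:,:,::-1])
E
python3 look2.py
```

```text
centre top [ 1.2 -0.  86.2] n [0.002 0.658 0.753] tilt from 45 -3.87 long [ 0.002  0.753 -0.658]
slope coord range [-11.  121.3] x [-26.3  28.9] n-dist 60.7 expect 61.8; slope expect -14.8..125.2
```

View pics/w4.png

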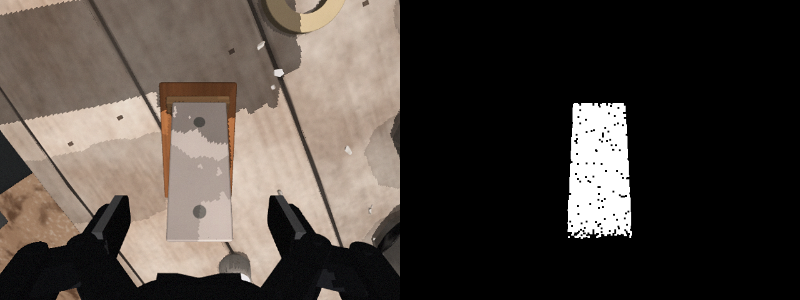

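The bat is on the slope against the ledge and let go (picture: bat (200,170), ledge edge (200,97)). Its centre is within about 2 mm of the seat and its tilt is off by 3.9° (0.068 rad), inside tolerance. Next I turn the jaws across the faces and gauge the fingertip length in the air.

servo_tool([
  {"offset": [-0.24, 0.01, -0.2], "yaw": -0.05, "claw": 0},
  {"offset": [-0.48, 0.01, -0.2], "yaw": -0.1, "claw": 0},
  {"offset": [-0.48, 0.01, -0.2], "yaw": -0.2, "claw": 0},
  {"offset": [-0.48, 0.01, -0.2], "yaw": -0.3, "claw": 0.41},
  {"offset": [-0.48, 0.01, -0.2], "yaw": -0.4, "claw": 0.41},
  {"offset": [-0.48, 0.01, -0.2], "yaw": -0.5, "claw": 0.41},
  {"offset": [-0.48, 0.01, -0.2], "yaw": -0.5, "claw": 0.41},
  {"offset": [-0.48, 0.01, -0.2], "yaw": -0.5, "claw": 0.41},
  {"offset": [-0.48, 0.01, -0.2], "yaw": -0.5, "claw": 0.41},
  {"offset": [-0.48, 0.01, -0.2], "yaw": -0.5, "claw": 0.41},
  {"offset": [-0.48, 0.01, -0.2], "yaw": -0.5, "claw": 0.41},
])

```text
time: 13.95
ee_pos: [0.4736, -0.202, 0.1955]
tcp_rot: [-180.0, -0.1, 153.2]
wrist_force: [0.2, 0.2, 0.3]
opening: 0.0507
grasp_force: 0.0
```

```bash
cat > fing.py <<'E'
from loc import *
def fing():
    o=get_obs(); p,d=camera('wrist'); print('tcp',cr(o['ee_pos']).round(1),o['tcp_rot'].round(1),o['opening'].round(4))
    v,u=np.mgrid[0:480,0:640]; H=np.array(camera_info('wrist')['hand_eye'])
    t=((rays('wrist',np.c_[u.ravel(),v.ravel()])*d.reshape(-1,1))@H[:3,:3].T+H[:3,3])*1000
    ok=(d.ravel()>0)&(abs(t[:,0])<16)&(abs(t[:,1])<60)&(t[:,2]<45)&(p.reshape(-1,3).max(1)<70)
    for s in(-1,1):
        w=t[ok&(t[:,1]*s>3)]; 
        if len(w)>20: print('finger',s,len(w),'z max',np.percentile(w[:,2],[50,95,99.5]).round(1),'inner |y|',np.percentile(abs(w[w[:,2]>0][:,1]),[1,50]).round(1),'x',np.percentile(w[:,0],[2,98]).round(1))
if __name__=='__main__': fing()
E
python3 fing.py
```

```text
Traceback (most recent call last):
  File "fing.py", line 10, in <module>
    if __name__=='__main__': fing()
                             ~~~~^^
  File "fing.py", line 3, in fing
    o=get_obs(); p,d=camera('wrist'); print('tcp',cr(o['ee_pos']).round(1),o['tcp_rot'].round(1),o['opening'].round(4))
                                                                                                 ^^^^^^^^^^^^^^^^^^
AttributeError: 'float' object has no attribute 'round'
```

```bash
sed -i "s/o\['opening'\].round(4)/o['opening']/" fing.py; python3 fing.py
```

```text
tcp [[ -0.  -38.  195.8]] [-180.    -0.   153.3] 0.05068612615581449
finger -1 18889 z max [-38.6  -1.8  14.1] inner |y| [24.7 25.3] x [-9.  14.8]
finger 1 19200 z max [-38.3   1.4  14.9] inner |y| [25.1 26.4] x [-9.1 15.2]
```

servo_tool([
  {"offset": [0, 0, 0], "yaw": 0, "claw": 0.8},
  {"offset": [0, 0, 0], "yaw": 0, "claw": 0.8},
  {"offset": [0, 0, 0], "yaw": 0, "claw": 0.8},
  {"offset": [0, 0, 0], "yaw": 0, "claw": 0.8},
])

```text
time: 14.55
ee_pos: [0.4739, -0.2021, 0.1963]
tcp_rot: [-180.0, 0.0, 153.4]
wrist_force: [-0.5, 0.0, -0.3]
opening: 0.0171
grasp_force: 0.0
```

```bash
python3 fing.py
```

```text
tcp [[  0.2 -38.  196.3]] [-180.     0.   153.4] 0.017119347549513348
finger -1 20077 z max [-40.6  -3.8  15. ] inner |y| [ 8.5 12.7] x [-9.5 15.1]
finger 1 20367 z max [-40.3  -1.4  15.4] inner |y| [ 8.5 13.5] x [-9.2 15.2]
```

servo_tool([
  {"offset": [-0.01, 0, 0], "yaw": 0, "claw": 0.25},
  {"offset": [-0.01, 0, 0], "yaw": 0, "claw": 0.25},
  {"offset": [-0.01, 0, 0], "yaw": 0, "claw": 0.25},
  {"offset": [-0.01, 0, 0.3], "yaw": 0, "claw": 0.25},
  {"offset": [-0.01, 0, 0.6], "yaw": 0, "claw": 0.25},
  {"offset": [-0.01, 0, 0.72], "yaw": 0, "claw": 0.25},
  {"offset": [-0.01, 0, 0.72], "yaw": 0, "claw": 0.38},
  {"offset": [-0.01, 0, 0.72], "yaw": 0, "claw": 0.38},
  {"offset": [-0.01, 0, 0.72], "yaw": 0, "claw": 0.38},
], squeeze=20)

```text
time: 15.72
ee_pos: [0.4753, -0.2028, 0.1254]
tcp_rot: [180.0, 0.1, 153.4]
wrist_force: [-0.0, 0.8, 0.4]
opening: 0.053
grasp_force: 0.0
```

Run:
```python
from loc import *
o=get_obs(); print(cr(o['ee_pos']).round(1),o['wrist_force'].round(1),o['grasp_force'])
a=camera('wrist')[0]; s=camera('scene')[0]; b=cv2.resize(s[240:360,250:410],(400,300),interpolation=cv2.INTER_CUBIC)
cv2.imwrite('pics/w5.png',np.hstack([cv2.resize(a,(400,300)),b])[:,:,::-1])
```

```text
[[  1.7 -37.9 125.4]] [-0.   0.8  0.4] 0.0
```

View pics/w5.png

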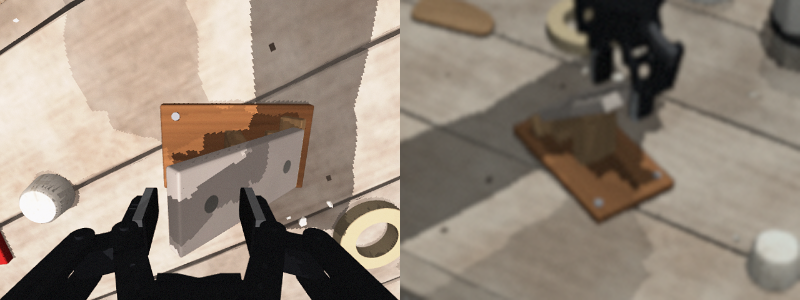

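The straddle is good: the bat's upper end (175,200) lies free between the fingers at (150,215) and (250,215). Next I tip it upright about the ledge valley.

servo_tool([
  {"offset": [0, 0.04, -0.035], "yaw": 0, "claw": 0.38},
  {"offset": [0, 0.08, -0.07], "yaw": 0, "claw": 0.4},
  {"offset": [0, 0.12, -0.11], "yaw": 0, "claw": 0.41},
  {"offset": [0, 0.16, -0.14], "yaw": 0, "claw": 0.43},
  {"offset": [0, 0.2, -0.17], "yaw": 0, "claw": 0.45},
  {"offset": [0, 0.24, -0.2], "yaw": 0, "claw": 0.48},
  {"offset": [0, 0.29, -0.225], "yaw": 0, "claw": 0.5},
  {"offset": [0, 0.33, -0.25], "yaw": 0, "claw": 0.52},
  {"offset": [0, 0.33, -0.25], "yaw": 0, "claw": 0.52},
])

```text
time: 16.95
ee_pos: [0.4897, -0.1726, 0.1493]
tcp_rot: [180.0, -0.0, 153.4]
wrist_force: [-0.2, -1.4, 0.0]
opening: 0.0409
grasp_force: 0.4
```

```bash
cat > look3.py <<'E'
from loc import *
import sys
o=get_obs(); p,d=camera('wrist'); L=cr(cloud('wrist',d,o).reshape(-1,3)).reshape(480,640,3)
hsv=cv2.cvtColor(p,cv2.COLOR_RGB2HSV)
m=((d>0)&(L[:,:,2]>40)&(L[:,:,2]<200)&(abs(L[:,:,0])<45)&(abs(L[:,:,1])<80)&(hsv[:,:,1]<60)&(hsv[:,:,2]>90)).astype(np.uint8)
m=cv2.morphologyEx(m,cv2.MORPH_OPEN,np.ones((5,5)))
w=L[m>0]; print('tcp',cr(o['ee_pos']).round(1),'open',round(o['opening'],4),o['wrist_force'].round(1),o['grasp_force'])
for z in range(40,180,15):
    q=w[(w[:,2]>z)&(w[:,2]<z+15)]
    if len(q)>30: print(z,len(q),'x',np.percentile(q[:,0],[2,98]).round(1),'y',np.percentile(q[:,1],[2,50,98]).round(1))
E
python3 look3.py
```

```text
tcp [[  1.1  -4.5 149.3]] open 0.0409 [-0.2 -1.4  0. ] 0.360017332714051
40 823 x [-27.6  27.6] y [38.3 49.8 54.7]
55 1017 x [-27.6  27.4] y [29.3 40.4 45.7]
70 1127 x [-27.6  20.1] y [20.5 31.9 36.9]
85 1300 x [-27.6  21.4] y [10.8 22.5 27.9]
100 2025 x [-27.6  27.1] y [ 2.2 13.7 18.9]
115 2605 x [-27.6  27.3] y [-6.7  4.8 10. ]
130 3115 x [-27.7  27.5] y [-15.9  -4.7   0.9]
145 6397 x [-27.4  27.6] y [-23.6 -15.4  -8.1]
160 80 x [-9.5 -5.7] y [-28.5  -4.6  19.3]
```

servo_tool([
  {"offset": [0, 0.05, -0.025], "yaw": 0, "claw": 0.54},
  {"offset": [0, 0.1, -0.045], "yaw": 0, "claw": 0.56},
  {"offset": [0, 0.15, -0.065], "yaw": 0, "claw": 0.59},
  {"offset": [0, 0.2, -0.08], "yaw": 0, "claw": 0.62},
  {"offset": [0, 0.25, -0.095], "yaw": 0, "claw": 0.64},
  {"offset": [0, 0.3, -0.11], "yaw": 0, "claw": 0.66},
  {"offset": [0, 0.35, -0.12], "yaw": 0, "claw": 0.68},
  {"offset": [0, 0.4, -0.13], "yaw": 0, "claw": 0.7},
  {"offset": [0, 0.45, -0.14], "yaw": 0, "claw": 0.72},
  {"offset": [0, 0.48, -0.15], "yaw": 0, "claw": 0.74},
  {"offset": [0, 0.48, -0.15], "yaw": 0, "claw": 0.74},
])

```text
time: 18.38
ee_pos: [0.5111, -0.13, 0.1643]
tcp_rot: [-180.0, 0.0, 153.4]
wrist_force: [0.1, -0.9, 0.4]
opening: 0.0224
grasp_force: 0.1
```

```bash
python3 look3.py
```

```text
tcp [[  1.2  43.2 164.3]] open 0.0224 [ 0.1 -0.9  0.4] 0.0680709178232064
40 98 x [-27.7 -26.6] y [45.3 51.  56.5]
55 127 x [-27.7 -26.8] y [44.  49.6 55. ]
70 143 x [-27.7 -26.7] y [42.3 48.2 53.3]
85 178 x [-27.7 -26.7] y [40.9 46.5 52.3]
100 230 x [-27.8 -26.7] y [39.6 45.3 51.1]
115 296 x [-27.9 -26.5] y [38.1 43.9 49.6]
130 376 x [-27.9 -26.7] y [36.3 42.3 47.9]
145 515 x [-27.9 -26.6] y [35.1 40.9 46.7]
160 5581 x [-27.6  27.7] y [33.  39.1 45. ]
```

servo_tool([
  {"offset": [0, 0.03, 0], "yaw": 0, "claw": 0.75},
  {"offset": [0, 0.06, 0], "yaw": 0, "claw": 0.77},
  {"offset": [0, 0.06, 0], "yaw": 0, "claw": 0.8},
  {"offset": [0, 0.06, 0], "yaw": 0, "claw": 0.85},
  {"offset": [0, 0.06, 0], "yaw": 0, "claw": 1},
  {"offset": [0, 0.06, 0], "yaw": 0, "claw": 1},
  {"offset": [0, 0.06, 0], "yaw": 0, "claw": 1},
], squeeze=30)

```text
time: 19.3
ee_pos: [0.5137, -0.1247, 0.1643]
tcp_rot: [180.0, -0.0, 153.4]
wrist_force: [0.5, 0.3, 0.2]
opening: 0.0128
grasp_force: 30.0
```

```bash
python3 look3.py
```

```text
tcp [[  1.1  49.  164.3]] open 0.0128 [0.5 0.3 0.2] 30.048184990882874
40 101 x [-27.7 -26.7] y [43.6 49.3 54.8]
55 125 x [-27.7 -26.8] y [43.5 49.3 54.5]
70 146 x [-27.8 -26.8] y [43.7 49.3 54.7]
85 181 x [-27.7 -26.8] y [43.5 49.2 54.6]
100 219 x [-27.7 -26.8] y [43.4 48.8 54.5]
115 301 x [-27.8 -26.7] y [43.4 49.2 54.6]
130 380 x [-27.8 -26.6] y [43.2 48.8 54.7]
145 494 x [-27.9 -26.8] y [43.3 49.  54.6]
160 5682 x [-27.6  27.8] y [43.2 49.2 55. ]
```

The bat is gripped upright: constant y at all heights and an opening of 12.8 mm. Lifting and carrying it beside the holder.

servo_tool([
  {"offset": [0, 0, -0.1], "yaw": 0, "claw": 1},
  {"offset": [0, 0, -0.3], "yaw": 0, "claw": 1},
  {"offset": [0, 0, -0.6], "yaw": 0, "claw": 1},
  {"offset": [0, 0, -0.9], "yaw": 0, "claw": 1},
  {"offset": [0, 0, -1], "yaw": 0, "claw": 1},
])

```text
time: 19.98
ee_pos: [0.5141, -0.125, 0.2664]
tcp_rot: [180.0, 0.1, 153.4]
wrist_force: [0.6, -0.4, -1.2]
opening: 0.0124
grasp_force: 29.8
```

servo_tool([
  {"offset": [0.1, 0.26, -0.02], "yaw": 0, "claw": 1},
  {"offset": [0.2, 0.52, -0.02], "yaw": 0, "claw": 1},
  {"offset": [0.29, 0.79, -0.02], "yaw": 0, "claw": 1},
])

```text
time: 20.35
ee_pos: [0.5229, -0.0404, 0.2656]
tcp_rot: [-180.0, -0.1, 153.4]
wrist_force: [0.1, -0.8, -2.3]
opening: 0.0126
grasp_force: 29.8
```

servo_tool([
  {"offset": [0.1, 0.26, -0.02], "yaw": 0, "claw": 1},
  {"offset": [0.2, 0.52, -0.02], "yaw": 0, "claw": 1},
  {"offset": [0.29, 0.79, -0.02], "yaw": 0, "claw": 1},
])

```text
time: 20.72
ee_pos: [0.5324, 0.0433, 0.2676]
tcp_rot: [-180.0, -0.0, 153.4]
wrist_force: [0.8, 0.1, -2.0]
opening: 0.0125
grasp_force: 29.8
```

servo_tool([
  {"offset": [0.1, 0.26, -0.02], "yaw": 0, "claw": 1},
  {"offset": [0.2, 0.52, -0.02], "yaw": 0, "claw": 1},
  {"offset": [0.29, 0.79, -0.02], "yaw": 0, "claw": 1},
])

```text
time: 21.1
ee_pos: [0.5418, 0.1269, 0.2695]
tcp_rot: [-180.0, -0.0, 153.4]
wrist_force: [0.1, -0.5, -2.0]
opening: 0.0123
grasp_force: 29.8
```

servo_tool([
  {"offset": [0.1, 0.26, -0.02], "yaw": -0.05, "claw": 1},
  {"offset": [0.2, 0.52, -0.02], "yaw": -0.1, "claw": 1},
  {"offset": [0.29, 0.79, -0.02], "yaw": -0.15, "claw": 1},
  {"offset": [0.29, 0.79, -0.02], "yaw": -0.198, "claw": 1},
  {"offset": [0.29, 0.79, -0.02], "yaw": -0.198, "claw": 1},
  {"offset": [0.29, 0.79, -0.02], "yaw": -0.198, "claw": 1},
])

```text
time: 21.85
ee_pos: [0.5513, 0.2094, 0.2719]
tcp_rot: [-180.0, -0.0, -171.2]
wrist_force: [-0.3, 0.1, -2.7]
opening: 0.0124
grasp_force: 29.9
```

Run:
```python
from h import *
o=get_obs(); p,d=camera('wrist'); C=cloud('wrist',d,o); np.savez('w6.npz',p=p,d=d,pos=o['ee_pos'],rot=o['tcp_rot'])
print(o['ee_pos'],o['tcp_rot'],o['opening'],o['wrist_force'].round(1))
def sel(z0,z1): return (d>0)&(C[:,:,0]>.42)&(C[:,:,0]<.66)&(C[:,:,1]>.22)&(C[:,:,1]<.45)&(C[:,:,2]>z0)&(C[:,:,2]<z1)
for z0,z1 in((.006,.02),(.103,.114),(.155,.18)):
    q=C[sel(z0,z1)]; 
    if len(q)>50:
        c,s,a=cv2.minAreaRect((q[:,:2]*1000).astype(np.float32)); print(z0,len(q),np.round(c,1),np.round(s,1),round(a,2),'z',np.median(q[:,2]).round(4))
cv2.imwrite('pics/w6.png',p[:,:,::-1])
```

```text
[0.55130203 0.20944058 0.2719319 ] [-1.79989012e+02 -3.30813721e-02 -1.71155159e+02] 0.012430077755724274 [-0.3  0.1 -2.7]
0.006 8787 [559.2 358.9] [225.4 159. ] 9.16 z 0.0142
0.103 3670 [547.7 322.8] [103.4  36. ] 9.0 z 0.1084
0.155 1661 [588.4 328. ] [22.6 31. ] 8.84 z 0.1713
```

View pics/w6.png

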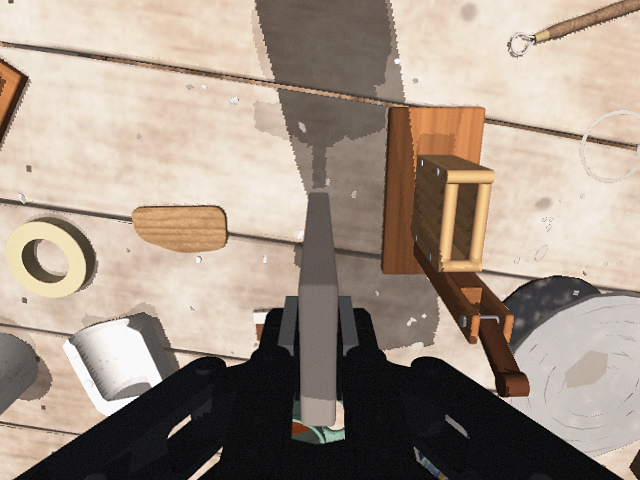

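The wrist view shows the bat upright in the jaws (318,310), the holder slot at (468,220), the post at (475,300) and the keeper at (503,360), leaning outward. Measuring the rim.

```bash
cat > hl.py <<'E'
from h import *
from scipy import stats
s=np.load('w6.npz'); p,d=s['p'],s['d']; o=dict(ee_pos=s['pos'],tcp_rot=s['rot']); C=cloud('wrist',d,o)
yaw=np.deg2rad(9.0); O=np.array([.533,.319]); ex=np.array([np.cos(yaw),np.sin(yaw)]); ey=np.array([-ex[1],ex[0]])
L=np.dstack([(C[:,:,:2]-O)@ex,(C[:,:,:2]-O)@ey,C[:,:,2]])*1000; L[d==0]=999
m=(abs(L[:,:,0])<48)&(abs(L[:,:,1])<40)&(L[:,:,2]>104)&(L[:,:,2]<116)
q=L[m]; print(len(q),'z',np.percentile(q[:,2],[5,50,95]))
# principal yaw from long walls
x=q[:,0]; print('x ext',np.percentile(x,[.5,99.5]).round(1),'y ext',np.percentile(q[:,1],[.5,99.5]).round(1))
mid=q[(abs(x-np.median(x))<22)]
h,e=np.histogram(mid[:,1],np.arange(-25,26,1)); print('y hist',dict(zip(e[:-1],h)))
for s_ in(-1,1):
    ym=mid[:,1].mean(); w=mid[(mid[:,1]-ym)*s_>0]; top=w[w[:,2]>np.percentile(w[:,2],50)]
    f=np.polyfit(top[:,0],top[:,1],1); print('wall',s_,'yaw corr deg',np.rad2deg(np.arctan(f[0])).round(2),'mid y at x=0',f[1].round(2),'zmax',np.percentile(w[:,2],95))
cen=q[abs(q[:,1]-mid[:,1].mean())<5]; h,e=np.histogram(cen[:,0],np.arange(-48,48,2)); print('x hist',[(a,b) for a,b in zip(e,h) if b])
# base
for nm,mm in(('base',(abs(L[:,:,0])<110)&(L[:,:,1]<-22)&(L[:,:,1]>-60)&(L[:,:,2]>9)&(L[:,:,2]<20)),('post',(L[:,:,0]>30)&(L[:,:,0]<75)&(abs(L[:,:,1])<30)&(L[:,:,2]>168)&(L[:,:,2]<180))):
    w=L[mm]; print(nm,len(w),np.percentile(w,[.5,99.5],axis=0).round(1))
# bat in tool frame
R_=R.from_euler('xyz',o['tcp_rot'],degrees=True).as_matrix(); t=((C-o['ee_pos'])@R_)*1000
hsv=cv2.cvtColor(p,cv2.COLOR_RGB2HSV)
mb=(d>0)&(abs(t[:,:,1])<12)&(abs(t[:,:,0])<45)&(hsv[:,:,1]<70)&(p.max(2)>75)&(t[:,:,2]<130)&(t[:,:,2]>-30)
for z in range(-20,125,12):
    w=t[mb&(t[:,:,2]>z)&(t[:,:,2]<z+12)]
    if len(w)>20: print('bat toolz',z,len(w),'x',np.percentile(w[:,0],[2,50,98]).round(1),'y',np.percentile(w[:,1],[2,50,98]).round(1),'zmin/max',w[:,2].min().round(1),w[:,2].max().round(1))
E
python3 hl.py
```

```text
3497 z [105.14646495 108.40673405 110.28276723]
x ext [-36.3  47. ] y ext [-16.3  18.5]
y hist {np.int64(-25): np.int64(0), np.int64(-24): np.int64(0), np.int64(-23): np.int64(0), np.int64(-22): np.int64(0), np.int64(-21): np.int64(0), np.int64(-20): np.int64(0), np.int64(-19): np.int64(0), np.int64(-18): np.int64(0), np.int64(-17): np.int64(33), np.int64(-16): np.int64(124), np.int64(-15): np.int64(97), np.int64(-14): np.int64(79), np.int64(-13): np.int64(79), np.int64(-12): np.int64(75), np.int64(-11): np.int64(68), np.int64(-10): np.int64(67), np.int64(-9): np.int64(58), np.int64(-8): np.int64(38), np.int64(-7): np.int64(24), np.int64(-6): np.int64(0), np.int64(-5): np.int64(0), np.int64(-4): np.int64(0), np.int64(-3): np.int64(0), np.int64(-2): np.int64(0), np.int64(-1): np.int64(0), np.int64(0): np.int64(0), np.int64(1): np.int64(0), np.int64(2): np.int64(0), np.int64(3): np.int64(0), np.int64(4): np.int64(0), np.int64(5): np.int64(0), np.int64(6): np.int64(0), np.int64(7): np.int64(3), np.int64(8): np.int64(92), np.int64(9): np.int64(108), np.int64(10): np.int64(112), np.int64(
[... 1270 characters left out ...]
0.   6. ] zmin/max 16.0 28.0
bat toolz 28 293 x [26.8 28.4 28.9] y [-6.4 -0.4  6. ] zmin/max 28.0 40.0
bat toolz 40 234 x [26.9 28.4 28.9] y [-6.3  0.   6. ] zmin/max 40.1 51.9
bat toolz 52 189 x [26.9 28.4 28.9] y [-6.2  0.   5.9] zmin/max 52.0 63.8
bat toolz 64 167 x [27.  28.4 28.8] y [-6.3  0.   6. ] zmin/max 64.0 76.0
bat toolz 76 138 x [26.6 28.4 28.7] y [-6.3 -0.2  6. ] zmin/max 76.0 88.0
bat toolz 88 114 x [26.9 28.4 28.7] y [-6.2  0.   6.1] zmin/max 88.0 99.9
bat toolz 100 98 x [27.1 28.4 28.7] y [-6.   0.   5.9] zmin/max 100.2 112.0
bat toolz 112 87 x [26.8 28.4 28.7] y [-6.1  0.   6.2] zmin/max 112.0 124.0
bat toolz 124 40 x [26.9 28.3 28.7] y [-6.4 -0.6  5.3] zmin/max 124.0 129.9
```

Slot centre is (.5371, .3206) and the yaw 8.85° already matches the tool. The rim's inner 62.5 mm, wall spacing and top height of 110 mm all check. Moving over the slot.

servo_tool([
  {"offset": [-0.015, 0.2, 0], "yaw": 0, "claw": 1},
  {"offset": [-0.015, 0.4, 0], "yaw": 0, "claw": 1},
  {"offset": [-0.03, 0.6, 0], "yaw": 0, "claw": 1},
  {"offset": [-0.03, 0.8, 0], "yaw": 0, "claw": 1},
  {"offset": [-0.03, 1, 0], "yaw": 0, "claw": 1},
  {"offset": [-0.03, 1, 0], "yaw": 0, "claw": 1},
])

```text
time: 22.65
ee_pos: [0.5381, 0.3108, 0.2719]
tcp_rot: [-180.0, -0.0, -170.8]
wrist_force: [-0.5, -0.3, -2.6]
opening: 0.0126
grasp_force: 30.0
```

servo_tool([
  {"offset": [0, 0.06, 0], "yaw": 0, "claw": 1},
  {"offset": [0, 0.121, 0], "yaw": 0, "claw": 1},
  {"offset": [0, 0.121, 0], "yaw": 0, "claw": 1},
  {"offset": [0, 0.121, 0], "yaw": 0, "claw": 1},
])

```text
time: 23.15
ee_pos: [0.5368, 0.3207, 0.2723]
tcp_rot: [-180.0, 0.0, -171.0]
wrist_force: [0.8, -0.3, -1.5]
opening: 0.0126
grasp_force: 30.0
```

```bash
cat > ins.py <<'E'
from h import *
o=get_obs(); p,d=camera('wrist'); C=cloud('wrist',d,o); H=np.array([.5371,.3206]); a=np.deg2rad(8.85); ex=np.array([np.cos(a),np.sin(a)]); ey=np.array([-ex[1],ex[0]])
L=np.dstack([(C[:,:,:2]-H)@ex,(C[:,:,:2]-H)@ey,C[:,:,2]])*1000; L[d==0]=999
e=o['ee_pos']; print('tcp in holder',((e[:2]-H)@ex*1000).round(1),((e[:2]-H)@ey*1000).round(1),(e[2]*1000).round(1),o['tcp_rot'].round(1),o['wrist_force'].round(1),o['opening'])
hsv=cv2.cvtColor(p,cv2.COLOR_RGB2HSV); wood=hsv[:,:,1]>85
pc=lambda w,k:np.percentile(w,k,axis=0).round(1)
m=wood&(abs(L[:,:,0])<48)&(abs(L[:,:,1])<30)&(L[:,:,2]>105)&(L[:,:,2]<113); q=L[m]; print('rim',len(q),pc(q,[1,99]).tolist())
for s in(-1,1):
    w=q[(q[:,1]*s>4)&(abs(q[:,0])<30)]; 
    if len(w)>30: print('wall',s,len(w),'y',pc(w[:,1],[2,50,98]))
w=q[(q[:,0]<-25)&(abs(q[:,1])<5)]; print('end wall x',len(w),pc(w[:,0],[2,50,98]) if len(w) else '')
b=(~wood)&(p.max(2)>75)&(abs(L[:,:,1])<12)&(abs(L[:,:,0])<40)&(L[:,:,2]>112)
for z in range(112,300,20):
    w=L[b&(L[:,:,2]>=z)&(L[:,:,2]<z+20)]
    if len(w)>30: print('bat z',z,len(w),'x',pc(w[:,0],[2,50,98]),'y',pc(w[:,1],[2,50,98]))
if b.any(): print('bat z range',pc(L[b][:,2],[.5,50,99.5]))
cv2.imwrite('pics/ins.png',p[:,:,::-1])
E
python3 ins.py
```

```text
tcp in holder -0.3 0.1 272.3 [-180.    0. -171.] [ 0.8 -0.3 -1.5] 0.012610887698598364
rim 2310 [[-40.0, -17.2, 105.3], [37.9, 17.4, 110.6]]
wall -1 753 y [-17.1 -13.4  -8.1]
wall 1 765 y [ 8.2 13.5 17.3]
end wall x 172 [-40.1 -36.1 -31.3]
bat z 132 58 x [-29.  -28.7 -27.5] y [-5.6  0.1  5.8]
bat z 152 158 x [-29.1 -28.7 -27.5] y [-6.   0.1  6.1]
bat z 172 201 x [-29.1 -28.7 -27.4] y [-6.   0.1  6. ]
bat z 192 264 x [-29.1 -28.7 -27.6] y [-5.9  0.1  6. ]
bat z 212 362 x [-29.1 -28.8 -27.5] y [-6.   0.1  5.9]
bat z 232 501 x [-29.2 -28.8 -27.7] y [-5.9  0.1  6. ]
bat z 252 736 x [-29.3 -28.8 -27.4] y [-6.1  0.1  6. ]
bat z 272 5699 x [-29.   -6.3  26.5] y [-6.1  0.1  6.2]
bat z 292 41 x [ 4.6  8.9 12.3] y [-8.  -7.8  8.3]
bat z range [149.2 280.5 302.9]
```

Alignment is confirmed: bat and slot centres agree within about 0.3 mm in both directions. Lowering.

servo_tool([
  {"offset": [0, 0, 0.1], "yaw": 0, "claw": 1},
  {"offset": [0, 0, 0.2], "yaw": 0, "claw": 1},
  {"offset": [0, 0, 0.27], "yaw": 0, "claw": 1},
  {"offset": [0, 0, 0.33], "yaw": 0, "claw": 1},
  {"offset": [0, 0, 0.39], "yaw": 0, "claw": 1},
  {"offset": [0, 0, 0.45], "yaw": 0, "claw": 1},
  {"offset": [0, 0, 0.5], "yaw": 0, "claw": 1},
  {"offset": [0, 0, 0.5], "yaw": 0, "claw": 1},
])

```text
time: 24.2
ee_pos: [0.5366, 0.3209, 0.2218]
tcp_rot: [-180.0, -0.0, -170.9]
wrist_force: [0.2, -0.1, -1.6]
opening: 0.0131
grasp_force: 29.9
```

```bash
python3 ins.py
```

```text
tcp in holder -0.5 0.3 221.8 [-180.    -0.  -170.9] [ 0.2 -0.1 -1.6] 0.013143703002387923
rim 3182 [[-40.0, -17.1, 105.3], [35.4, 17.4, 110.4]]
wall -1 1046 y [-17.1 -13.2  -7.9]
wall 1 1046 y [ 8.3 13.5 17.3]
end wall x 247 [-40.4 -36.3 -31.5]
bat z 112 178 x [-29.3 -28.9 -27.7] y [-5.7  0.2  6.2]
bat z 132 232 x [-29.3 -28.9 -27.9] y [-5.8  0.2  6.3]
bat z 152 317 x [-29.3 -29.  -27.7] y [-5.8  0.2  6.2]
bat z 172 426 x [-29.4 -28.9 -27.6] y [-5.9  0.3  6.3]
bat z 192 621 x [-29.5 -28.9 -27.8] y [-5.8  0.3  6.2]
bat z 212 5966 x [-29.2  -8.1  26.3] y [-5.8  0.3  6.3]
bat z 232 163 x [-18.9  -9.4  11.8] y [-10.5  -7.3  11. ]
bat z range [116.8 230.  246.3]
```

servo_tool([
  {"offset": [0, -0.002, 0.06], "yaw": 0, "claw": 1},
  {"offset": [0, -0.002, 0.12], "yaw": 0, "claw": 1},
  {"offset": [0, -0.002, 0.18], "yaw": 0, "claw": 1},
  {"offset": [0, -0.002, 0.24], "yaw": 0, "claw": 1},
  {"offset": [0, -0.002, 0.3], "yaw": 0, "claw": 1},
  {"offset": [0, -0.002, 0.36], "yaw": 0, "claw": 1},
  {"offset": [0, -0.002, 0.42], "yaw": 0, "claw": 1},
  {"offset": [0, -0.002, 0.48], "yaw": 0, "claw": 1},
  {"offset": [0, -0.002, 0.54], "yaw": 0, "claw": 1},
  {"offset": [0, -0.002, 0.6], "yaw": 0, "claw": 1},
  {"offset": [0, -0.002, 0.65], "yaw": 0, "claw": 1},
  {"offset": [0, -0.002, 0.65], "yaw": 0, "claw": 1},
])

```text
time: 25.75
ee_pos: [0.5365, 0.3206, 0.1568]
tcp_rot: [-180.0, -0.0, -170.9]
wrist_force: [-0.8, 0.1, -1.4]
opening: 0.0125
grasp_force: 30.0
```

```bash
python3 ins.py | sed -n '1p;/bat/p'
```

```text
tcp in holder -0.5 0.1 156.8 [-180.    -0.  -170.9] [-0.8  0.1 -1.4] 0.012542180502437378
bat z 112 475 x [-29.5 -29.  -27.6] y [-6.2 -0.4  6. ]
bat z 132 717 x [-29.6 -29.  -11.1] y [-8.6  0.   8.7]
bat z 152 5959 x [-29.3  -8.2  25.8] y [-6.3  0.1  6.3]
bat z range [113.4 165.1 172.2]
```

servo_tool([
  {"offset": [0, 0, 0.02], "yaw": 0, "claw": 1},
  {"offset": [0, 0, 0.04], "yaw": 0, "claw": 1},
  {"offset": [0, 0, 0.05], "yaw": 0, "claw": 1},
  {"offset": [0, 0, 0.06], "yaw": 0, "claw": 1},
  {"offset": [0, 0, 0.07], "yaw": 0, "claw": 1},
  {"offset": [0, 0, 0.08], "yaw": 0, "claw": 1},
  {"offset": [0, 0, 0.09], "yaw": 0, "claw": 1},
  {"offset": [0, 0, 0.1], "yaw": 0, "claw": 1},
  {"offset": [0, 0, 0.1], "yaw": 0, "claw": 1},
])

```text
time: 26.92
ee_pos: [0.5367, 0.3207, 0.1472]
tcp_rot: [-180.0, -0.0, -170.9]
wrist_force: [-0.7, 1.0, -1.5]
opening: 0.0124
grasp_force: 30.0
```

```bash
python3 ins.py | sed -n '1p;/bat/p'
```

```text
tcp in holder -0.4 0.2 147.2 [-180.    -0.  -170.9] [-0.7  1.  -1.5] 0.012432801302965328
bat z 112 582 x [-29.3 -28.8 -11.4] y [-6.2  0.1  6.4]
bat z 132 917 x [-29.4 -28.8 -10.7] y [-9.8  0.1 10.5]
bat z 152 5526 x [-28.8  -5.8  26. ] y [-6.3  0.1  6.4]
bat z range [113.2 155.5 162. ]
```

No floor contact yet; feeling downward in small steps.

servo_tool([
  {"offset": [0, 0, 0.005], "yaw": 0, "claw": 1},
  {"offset": [0, 0, 0.01], "yaw": 0, "claw": 1},
  {"offset": [0, 0, 0.015], "yaw": 0, "claw": 1},
  {"offset": [0, 0, 0.02], "yaw": 0, "claw": 1},
  {"offset": [0, 0, 0.02], "yaw": 0, "claw": 1},
])

```text
time: 27.6
ee_pos: [0.5368, 0.3208, 0.1456]
tcp_rot: [180.0, 0.0, -170.9]
wrist_force: [-1.2, -0.7, 1.5]
opening: 0.0122
grasp_force: 30.4
```

servo_tool([
  {"offset": [0, 0, 0.005], "yaw": 0, "claw": 1},
  {"offset": [0, 0, 0.01], "yaw": 0, "claw": 1},
  {"offset": [0, 0, 0.01], "yaw": 0, "claw": 1},
])

```text
time: 27.98
ee_pos: [0.5368, 0.3208, 0.1456]
tcp_rot: [180.0, 0.1, -170.9]
wrist_force: [-2.0, -1.9, 6.7]
opening: 0.0123
grasp_force: 31.5
```

Floor reached (6.7 N with the height constant). Release and rise.

servo_tool([
  {"offset": [0, 0, 0], "yaw": 0, "claw": 0.8},
  {"offset": [0, 0, 0], "yaw": 0, "claw": 0.65},
  {"offset": [0, 0, 0], "yaw": 0, "claw": 0.6},
  {"offset": [0, 0, 0], "yaw": 0, "claw": 0.6},
  {"offset": [0, 0, -0.2], "yaw": 0, "claw": 0.6},
  {"offset": [0, 0, -0.5], "yaw": 0, "claw": 0.6},
  {"offset": [0, 0, -1], "yaw": 0, "claw": 0.6},
  {"offset": [0, 0, -1], "yaw": 0, "claw": 0.6},
])

```text
time: 28.98
ee_pos: [0.5377, 0.3213, 0.2487]
tcp_rot: [179.9, 0.3, -170.9]
wrist_force: [0.4, -0.6, -0.0]
opening: 0.0342
grasp_force: 0.0
```

servo_tool([
  {"offset": [0, 0, -0.3], "yaw": 0, "claw": 1},
  {"offset": [0, 0, -0.6], "yaw": 0, "claw": 1},
  {"offset": [0, 0, -0.6], "yaw": 0, "claw": 1},
  {"offset": [0, 0, -0.6], "yaw": 0, "claw": 1},
])

```text
time: 29.48
ee_pos: [0.5368, 0.3207, 0.303]
tcp_rot: [-180.0, -0.1, -171.0]
wrist_force: [0.2, 0.3, -0.6]
opening: -0.0004
grasp_force: 0.0
```

```bash
cat >> ins.py <<'E'
dark=(abs(L[:,:,1])<14)&(L[:,:,0]>-20)&(L[:,:,0]<110)&(L[:,:,2]>178)&(L[:,:,2]<225)
w=L[dark]; print('keeper',len(w),pc(w,[2,50,98]).tolist() if len(w) else '')
E
python3 ins.py; python3 fing.py
```

```text
tcp in holder -0.3 0.2 303.0 [-1.80e+02 -1.00e-01 -1.71e+02] [ 0.2  0.3 -0.6] -0.0003830125234081436
rim 2458 [[-40.2, -17.2, 105.2], [42.0, 17.3, 110.7]]
wall -1 806 y [-17.2 -12.3  -8.1]
wall 1 782 y [ 8.2 12.6 17.2]
end wall x 156 [-40.3 -36.2 -31.6]
bat z 112 70 x [-28.8 -28.5 -27.6] y [-5.4  0.4  5.9]
bat z 132 93 x [-28.8 -28.4  -6.8] y [-5.3  0.8  6.6]
bat z 152 1326 x [-27.7  -2.   27.3] y [-5.7  0.2  6.3]
bat z range [113.3 154.2 354. ]
keeper 0 
tcp [[-177.8  457.6  302.7]] [-1.800e+02 -1.000e-01 -1.709e+02] -0.0001903649511891968
finger -1 19701 z max [-43.5  -8.2  13.6] inner |y| [3.1 8.1] x [-8.3 15.4]
finger 1 19605 z max [-43.7  -8.   13.5] inner |y| [3.1 8. ] x [-8.4 15.5]
```

View pics/ins.png

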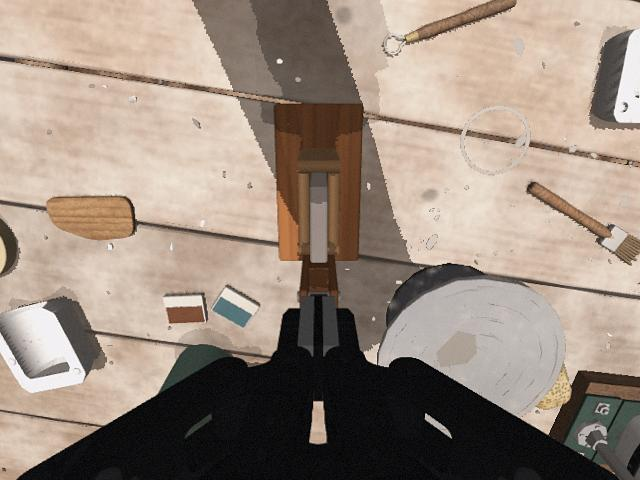

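The bat stands home (top at 154 mm, picture (318,215)), centred within 0.5 mm. The keeper is still open, hidden under the fingers. I'll get its profile from the earlier clear view.

Run:
```python
from h import *
s=np.load('w6.npz'); d=s['d']; o=dict(ee_pos=s['pos'],tcp_rot=s['rot']); C=cloud('wrist',d,o)
H=np.array([.5371,.3206]); a=np.deg2rad(8.85); ex=np.array([np.cos(a),np.sin(a)]); ey=np.array([-ex[1],ex[0]])
L=np.dstack([(C[:,:,:2]-H)@ex,(C[:,:,:2]-H)@ey,C[:,:,2]])*1000; L[d==0]=999
for z in range(165,226,6):
    w=L[(L[:,:,2]>z)&(L[:,:,2]<=z+6)&(abs(L[:,:,1])<25)&(L[:,:,0]>30)&(L[:,:,0]<110)]
    if len(w)>5: print(z,len(w),'x',np.percentile(w[:,0],[2,98]).round(1),'y',np.percentile(w[:,1],[2,98]).round(1))
for x in (99,102,105):
    P=H+ex*x/1000; print(x,np.hypot(*P).round(4))
```

```text
165 417 x [41.3 60.7] y [-15.2  12.1]
171 748 x [41.6 61.5] y [-13.5  13.7]
177 201 x [52.8 61.4] y [-6.9  6.3]
183 229 x [54.8 62.6] y [-6.9  7.3]
189 233 x [56.7 64.9] y [-6.6  6.7]
195 250 x [58.7 66.7] y [-6.6  6.6]
201 223 x [60.4 73.1] y [-6.5  6.8]
207 353 x [60.1 73.4] y [-6.9  7.3]
213 330 x [62.  71.2] y [-6.8  7.6]
99 0.7183
102 0.7211
105 0.7239
```

The keeper leans about 0.3 rad, with its tip at holder x 62–73 and z about 217, y centred. Going to its outer side with closed fingers.

servo_tool([
  {"offset": [-0.45, 0, 0], "yaw": 0, "claw": 1},
  {"offset": [-0.92, 0, 0], "yaw": 0, "claw": 1},
  {"offset": [-0.92, 0, 0], "yaw": 0, "claw": 1},
  {"offset": [-0.92, 0, 0], "yaw": 0, "claw": 1},
  {"offset": [-0.92, 0, 0.3], "yaw": 0, "claw": 1},
  {"offset": [-0.92, 0, 0.6], "yaw": 0, "claw": 1},
  {"offset": [-0.92, 0, 0.76], "yaw": 0, "claw": 1},
  {"offset": [-0.92, 0, 0.76], "yaw": 0, "claw": 1},
])

```text
time: 30.58
ee_pos: [0.6258, 0.3348, 0.229]
tcp_rot: [180.0, -0.0, -170.9]
wrist_force: [0.4, 0.1, -0.2]
opening: -0.0002
grasp_force: 0.0
```

```bash
python3 ins.py | sed -n '1p;$p'
```

```text
tcp in holder 89.8 0.4 229.0 [ 180.    -0.  -170.9] [ 0.4  0.1 -0.2] -0.00015713550227009637
keeper 3747 [[54.3, -11.4, 179.7], [65.2, 0.7, 213.1], [83.6, 11.6, 224.2]]
```

servo_tool([
  {"offset": [0.08, 0, 0.01], "yaw": 0, "claw": 1},
  {"offset": [0.16, 0, 0.01], "yaw": 0, "claw": 1},
  {"offset": [0.23, 0, 0.02], "yaw": 0, "claw": 1},
  {"offset": [0.3, 0, 0.01], "yaw": 0, "claw": 1},
  {"offset": [0.36, 0, 0.01], "yaw": 0, "claw": 1},
  {"offset": [0.42, 0, 0.03], "yaw": 0, "claw": 1},
  {"offset": [0.48, 0, 0.05], "yaw": 0, "claw": 1},
  {"offset": [0.48, 0, 0.05], "yaw": 0, "claw": 1},
])

```text
time: 31.62
ee_pos: [0.5797, 0.3276, 0.2231]
tcp_rot: [-180.0, -0.0, -170.9]
wrist_force: [-0.4, -0.1, -0.3]
opening: -0.0002
grasp_force: 0.0
```

```bash
python3 ins.py | sed -n '1p;/bat z/p;$p'
```

```text
tcp in holder 43.1 0.3 223.1 [-180.    -0.  -170.9] [-0.4 -0.1 -0.3] -0.00018691239085038454
bat z 112 40 x [-28.8 -28.7 -28.3] y [-5.1  0.1  5.6]
bat z 132 61 x [-28.8 -28.6  16.6] y [-5.9  0.6  6.9]
bat z 152 2955 x [-27.6  -2.   27.2] y [-5.8  0.3  6.4]
bat z 232 113 x [31.9 33.3 35.8] y [-4.4  1.9  5.1]
bat z range [121.7 154.2 239. ]
keeper 3210 [[18.3, -12.4, 200.8], [32.3, 0.3, 209.4], [37.2, 12.6, 224.4]]
```

servo_tool([
  {"offset": [0.06, 0, 0.035], "yaw": 0, "claw": 1},
  {"offset": [0.12, 0, 0.075], "yaw": 0, "claw": 1},
  {"offset": [0.16, 0, 0.13], "yaw": 0, "claw": 1},
  {"offset": [0.2, 0, 0.185], "yaw": 0, "claw": 1},
  {"offset": [0.22, 0, 0.24], "yaw": 0, "claw": 1},
  {"offset": [0.24, 0, 0.29], "yaw": 0, "claw": 1},
  {"offset": [0.24, 0, 0.32], "yaw": 0, "claw": 1},
  {"offset": [0.24, 0, 0.34], "yaw": 0, "claw": 1},
  {"offset": [0.24, 0, 0.34], "yaw": 0, "claw": 1},
])

```text
time: 32.8
ee_pos: [0.5565, 0.3239, 0.1892]
tcp_rot: [-180.0, -0.0, -170.9]
wrist_force: [-0.3, 0.1, 0.7]
opening: 0.0001
grasp_force: 0.0
```

Run:
```python
from h import *
o=get_obs(); print(o['ee_pos'],o['wrist_force'])
s=camera('side')[0]; w=camera('wrist')[0]
cv2.imwrite('pics/k.png',np.hstack([cv2.resize(w,(400,300)),cv2.resize(s[270:390,200:360],(400,300),interpolation=cv2.INTER_CUBIC)])[:,:,::-1])
```

```text
[0.55651168 0.32385585 0.18924329] [-0.30752696  0.10312903  0.70607849]
```

View pics/k.png

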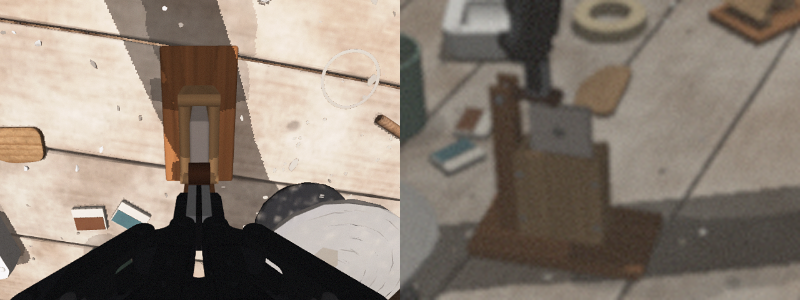

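The keeper lies over the bat under the fingertips: (198,170) in the wrist view, level at (540,98) in the side view. Pressing it gently to the end stop.

servo_tool([
  {"offset": [0, 0, 0.01], "yaw": 0, "claw": 1},
  {"offset": [0, 0, 0.02], "yaw": 0, "claw": 1},
  {"offset": [0, 0, 0.03], "yaw": 0, "claw": 1},
  {"offset": [0, 0, 0.03], "yaw": 0, "claw": 1},
])

```text
time: 33.4
ee_pos: [0.5566, 0.3239, 0.1888]
tcp_rot: [179.9, 0.1, -170.9]
wrist_force: [-3.3, -2.9, 12.9]
opening: 0.0
grasp_force: 6.8
```

At the stop: tip height 167 mm as expected, 13 N. Retract and check.

servo_tool([
  {"offset": [0, 0, -0.3], "yaw": 0, "claw": 1},
  {"offset": [0, 0, -0.7], "yaw": 0, "claw": 1},
  {"offset": [0, 0, -1], "yaw": 0, "claw": 1},
  {"offset": [0, 0, -1], "yaw": 0, "claw": 1},
])

```text
time: 33.9
ee_pos: [0.5571, 0.3242, 0.2889]
tcp_rot: [179.9, 0.2, -170.9]
wrist_force: [0.4, -0.2, -0.4]
opening: 0.0002
grasp_force: 0.0
```

servo_tool([
  {"offset": [-0.4, 0, -0.1], "yaw": 0, "claw": 1},
  {"offset": [-0.7, 0, -0.1], "yaw": 0, "claw": 1},
  {"offset": [-0.7, 0, -0.1], "yaw": 0, "claw": 1},
  {"offset": [-0.7, 0, -0.1], "yaw": 0, "claw": 1},
])

```text
time: 34.4
ee_pos: [0.6253, 0.3348, 0.2953]
tcp_rot: [-180.0, -0.1, -170.9]
wrist_force: [-0.3, 0.5, 0.5]
opening: -0.0001
grasp_force: 0.0
```

```bash
cat >> ins.py <<'E'
w=L[(abs(L[:,:,1])<6)&(L[:,:,0]>-10)&(L[:,:,0]<45)&(L[:,:,2]>157)&(L[:,:,2]<200)]
print('keeper top',len(w),pc(w,[2,50,98]).tolist(),'slope rad',np.polyfit(w[:,0],w[:,2],1)[0])
E
python3 ins.py | sed -n '1p;/bat z/p;$p'
```

```text
tcp in holder 89.3 0.5 295.3 [-1.800e+02 -1.000e-01 -1.709e+02] [-0.3  0.5  0.5] -9.8637604337641e-05
bat z 152 903 x [-27.7 -15.6  -3.3] y [-6.1  0.2  6.4]
bat z range [151.7 154.1 156. ]
keeper top 1535 [[-1.2, -5.9, 164.8], [20.5, 0.2, 166.5], [43.8, 5.8, 169.8]] slope rad -0.04182853102413501
```

```bash
python3 -c "
from workcell import *
print(job_done())"
```

```text
the job is handed in; nothing more can be done
None
```

The job is handed in, though no verdict came back: the bat was laid on the cradle and let go, lowered home into the slot (top at 154 mm), and the keeper lies closed across it, at about 2.13 rad by camera; the rib, tape roll and stopper were not touched.

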